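# Release the locked lid of a dead centrifuge

## Robot

A 6-joint arm with a two-finger parallel gripper is mounted at the origin on the work surface. World frame = base frame: x ahead of the robot, y to its left, z up, the work surface at z = 0. Lengths are in mm, angles in rad, forces in N, time in s.
With the tool pointing down it reaches from about 350 to 925 mm from the base axis. Payload 6.4 kg.
Tool frame: the origin (TCP) lies between the finger pads; the fingertips stand 14 mm ahead of it and the grasp point (between the pads) lies 5 mm behind it; z points along the fingers, y is the direction in which the jaws open and shut (so a half turn about z gives the same grasp; the last joint's range is limited). The gripper opens to 85 mm and grips with 20 to 120 N. Pads are 22 mm wide; open, the fingers measure 114 mm over their backs; the gripper's body (76 mm by 85 mm) begins 54 mm behind the grasp point. The pads swing forward as they close: fully open they stand 13 mm farther back than shut.
Start: joints at [-1.282, 0.245, 1.558, -0, 1.339, -0.174], TCP at [290.202, -581.633, 245.29] pointing down, gripper open.
Joint ranges: [-3.13, 3.13], [-1.02, 2.26], [0.13, 2.54], [-0.95, 4.09], [0.21, 2.88], [-2.74, 2.74]. Speed limits (rad/s): [2.57, 2.57, 3.14, 3.14, 3.14, 3.14].

## Interface

Orientations are given as a unit quaternion [x, y, z, w].
In Python, from bench import state, capture, finish_job gives the robot as it stands.
- The arm moves only by the shell command python3 -m jog 'ROWS' [OPENING] [FORCE]. ROWS is JSON, a list of rows, each an object of numbers: "dx", "dy", "dz": the shift along the tool's x, y, z as a fraction of full scale; "wx", "wy", "wz": the turn, a rotation vector about the tool's x, y, z as a fraction of full scale. In form: [{"dx": .., "dy": .., "dz": .., "wx": .., "wy": .., "wz": ..}, ...]. A call has 1 to 5 rows; each row is the pose to reach, as a shift and turn from the pose commanded when the call began, along the tool's axes at that moment, turning the shorter way round; what a row does not reach only later rows make up. Full scale, the value 1, is 25 cm for a shift and 180 degrees for a turn. A row lasts 1/8 s, in which the tool goes at most 62.5 mm and 10.7 degrees, less where a joint would pass 70% of its speed; a pose out of reach is approached as far as the arm can. A call with a number of a shift or a turn outside -1 to 1 is refused whole. A call with a gripper value outside its range is refused whole. OPENING is the finger opening in mm, from 0 to 85.4, set as the call begins (- or left out, the last holds). The fingers move at their own pace and stop on an object; FORCE is the grip in N (left out, the last holds). Time passes only in rows, so rows that repeat a pose let the fingers close. It gives the time, the measured TCP pose, the force and the opening at its end, in the units of the state.
- state(): the state, without advancing time (a new reading comes with each control period).
- capture(name): name is "scene" or "side" or "wrist"; returns a dict with "pixels" (400x640x3 uint8, red, green, blue), "depth" (400x640 float32, mm along the optical axis (not along the pixel's ray), 0 where there is no reading), "fov_y" (degrees; the focal length in pixels is half the picture's height over the tangent of half this angle, whatever the lens; pixels are square), "cx", "cy" (the principal point, pixels), "rvec" (rotation vector, rad) and "tvec" (3), from world to camera coordinates, as OpenCV has them. Camera axes: x right, y down, z forward; pixel columns grow to the right and rows downward; lengths in mm; the calibration is good to about 2 mm. A picture is of the moment at which its call begins.
- finish_job(): hands the job in, once; it reports no verdict.
The state is a dict: "time_s": time; "q": joint angles; "qvel": joint speeds; "joint_efforts": joint torques, N m; "tcp_pos": TCP position; "tcp_rot": TCP orientation; "contact_force": force on the tool from outside, world axes, zero at the start; "ft_torque": the same for the moment, N m; "finger_gap": opening from 0.0 (shut) to 1.0 (fully open).
Only numpy, scipy, OpenCV 4.12 (cv2) and the standard library are available. Lean on these libraries where they do the work, as an engineer would, in place of code of your own. Each camera call takes 0.05 s, during which the arm holds its last target.

## Task

The centrifuge has lost power with its lid locked: first take the slide box off the lid and set it down flat on a free patch of the bench. Then fetch the release rod from the tube rack and push it straight down through the slot in front of the lid until the hidden latch lets go and the lid springs up. Hang the rod back in a free well of the rack and swing the lid fully open, leaving the other things on the bench where they are.

Things in the scene. Friction and masses are not known exactly. Their poses are not given: they have to be found in the camera images.
- centrifuge: Bench centrifuge, light grey, bolted down, 300 deep (x) x 250 wide (y); deck at 145, top face of the shut lid at 167 above the bench. Origin: centre of its underside. Its x axis runs from the sloping control panel (front, towards the robot) to the lid hinge at the rear. Lid slab 192 deep x 220 wide x 20, its front edge 78 in front of the origin. Its yaw varies.
- slot (a point): Centre of the mouth of the release slot, at deck level (z 145), 107 in front of the centrifuge's origin. Slot 11 (centrifuge x) x 24 (centrifuge y), 26 deep; its bevelled mouth is 21 x 34 at the deck, narrowing over 8. A steel latch tab lies hidden 32 below the mouth; pressed down by a further 8 to 10 (at 5 to 8 N, spring-loaded, stop at 15) it frees the lid. Axes as the centrifuge's.
- latch (a joint): Turn of the hidden latch, rad: 0 at rest (hooked on the lid), springs back when let go. The tab goes down 38 mm per rad; the lid is freed at about 0.21; stop at 0.40.
- lid (a joint): Opening of the lid, rad: 0 shut and latched; springs up to 0.1 to 0.2 when freed; 1.4 is the stop (fully open). Stiff hinge: the lid stays where it is left. Moving it takes about 2 to 4 N at the handle.
- lid_handle (a point): Middle of the lid's bail handle: a round aluminium bar 12 thick, 100 long along the centrifuge's y, on two end posts. With the lid shut it is 38 above the lid's top face (205 above the bench), 165 in front of and 55 above the hinge axis. It moves with the lid; its axes turn with the lid. The bar may turn between the fingers.
- lid_hinge (a point): Point on the lid's hinge axis, half-way across the lid, 150 above the bench, 118 behind the centrifuge's origin. The axis runs along the centrifuge's y; the lid opens up and towards the rear.
- rack: White tube rack, fixed, 178 (x) x 94 (y) x 80 high. Origin: centre of its underside. Eight square 22 mm wells through the top plate, centred at x = -63, -21, 21, 63 and y = -21, 21 in its frame. The rod and three tubes stand in four of them, in varying order; the other four are free. Base plate 4 thick. Its yaw varies.
- rod_grip (a point): Centre of the release rod's grey flat grip, 16 thick (x) x 40 wide (y) x 50 high (z). Rod 190 long overall, z up along it: steel shaft 6 thick below the grip, grey flange disc 40 across and 5 thick, steel blade at the foot. The rod hangs upright in a rack well by its flange, grip centre 175 above the bench, above all tubes. 90 g. Yaw varies.
- rod_tip (a point): Foot of the release rod's blade, 165 below the grip's centre. The blade is 5 thick (x) x 14 wide (y) x 30 high, flat the same way as the grip, so that its width must lie along the centrifuge's y to pass the slot. Hung in the rack it is 10 above the bench.
- rod_flange (a point): Underside of the rod's flange, on the axis, 70 above the foot of the blade; it rests on the rack's top plate (80 above the bench) when the rod hangs in a well.
- box_center (a point): Centre of the closed slide box, 60 (x) x 95 (y) x 32 high, beige, about 160 g. At the start it lies on the rear half of the lid, turned at random; to be gripped across its 60 mm width. z up.
- tube1_mid (a point): Middle of a closed sample tube in a rack well: 17 thick, cap 22 across, 118 tall, top at 122 above the bench. Leave in place.
- tube2_mid (a point): Middle of a second, equal sample tube in a rack well.
- tube3_mid (a point): Middle of a third, equal sample tube in a rack well.
- wash_bottle: White wash bottle, 64 across, 165 tall, behind the centrifuge. Origin: centre of its underside. Leave in place.
- beaker: Glass beaker, 68 across at the rim, 85 tall, behind the rack. Origin: centre of its underside. Leave in place.
- jar: Amber jar with black cap, 56 across, 60 tall, in front of the rack. Origin: centre of its underside. Leave in place.
- forceps: Blue plastic forceps lying flat on the bench, 120 long (x) x 26 wide, 6 high. Origin: middle of its underside. Leave in place.
- paper_plate: White paper plate with small bones on it, 200 across, 18 high. Origin: centre of its underside. Leave in place.
There are look-alikes about, which are no part of the job. Of the things that look like the part that bears box_center, the smaller one is meant. Leave any yellow look-alike of the rack alone.

How it is judged:
By the outcome, as a careful person would: the job done as asked, in the order asked, and still so for the second after the job is handed in, with the robot touching nothing.
It also fails if it takes over 72 s, if anything falls off the work surface, if the arm or the gripper's body presses on something with over 40 N, if the wrist force passes 120 N, or if a joint passes its speed limit or range.

## Working session

There is one attempt and no reset: what is moved stays moved. The work goes in short steps, Python scripts to look and compute and a shell command to move; the robot and the scene stay as the last step left them, time stands still between calls to the robot, and variables do not carry over. Pictures are saved under pics/ and viewed, and the job is handed in when it is done.

```bash
ls -la; mkdir -p pics
cat > h.py <<'E'
import numpy as np, cv2
from bench import state, capture
from scipy.spatial.transform import Rotation as R
def cam(n):
    c=capture(n); np.savez('last_%s.npz'%n,**c); return c
def load(n): 
    d=np.load('last_%s.npz'%n); return {k:d[k] for k in d.files}
def K(c):
    f=200/np.tan(np.radians(float(c['fov_y']))/2); return f
def pt(c,u,v,z=None):
    """world pt of pixel using depth, or intersect with plane z"""
    f=K(c); r=np.array([(u-c['cx'])/f,(v-c['cy'])/f,1.])
    Rm=cv2.Rodrigues(np.array(c['rvec'],float))[0]; t=np.array(c['tvec'],float).ravel()
    o=-Rm.T@t; d=Rm.T@r
    if z is None: return o+d*float(c['depth'][int(round(v)),int(round(u))])
    return o+d*(z-o[2])/d[2]
def proj(c,P):
    Rm=cv2.Rodrigues(np.array(c['rvec'],float))[0]; t=np.array(c['tvec'],float).ravel()
    p=np.atleast_2d(P)@Rm.T+t; f=K(c)
    return np.c_[p[:,0]/p[:,2]*f+c['cx'],p[:,1]/p[:,2]*f+c['cy']]
def cloud(c):
    f=K(c); v,u=np.mgrid[0:400,0:640]; d=c['depth']
    p=np.stack([(u-c['cx'])/f*d,(v-c['cy'])/f*d,d],-1)
    Rm=cv2.Rodrigues(np.array(c['rvec'],float))[0]; t=np.array(c['tvec'],float).ravel()
    w=(p-t)@Rm; w[d==0]=np.nan; return w
def save(c,name,crop=None,s=1):
    im=c['pixels'][:,:,::-1]
    if crop: u0,v0,u1,v1=crop; im=im[v0:v1,u0:u1]
    im=cv2.resize(im,None,fx=s,fy=s,interpolation=cv2.INTER_CUBIC); cv2.imwrite('pics/'+name,im)
def move(dpos,st=None):
    """world shift -> fractions in tool axes"""
    s=st or state(); r=R.from_quat(s['tcp_rot']); return r.inv().apply(dpos)/250
E
python3 - <<'E'
from h import *
for n in ['scene','side','wrist']:
    c=cam(n); save(c,n+'0.png'); print(n,c['fov_y'],c['cx'],c['cy'],c['rvec'],c['tvec'])
print(state())
E
```

```text
total 12
drwxr-xr-x  3 agent agent 4096 Dec  6 12:33 .
drwxr-xr-x 23 root  root  4096 Dec  6 12:33 ..
drwxr-xr-x  2 agent agent 4096 Dec  6 12:33 pics
scene 50.51232486757799 315.1904768167227 205.1278656934848 [ 0.92357263  2.26868028 -1.28529886] [ 324.248467    -67.68175223 1608.14796724]
side 45.93143338823198 326.0095463156176 203.89679709532504 [ 0.77699518 -2.55715027  1.11549843] [ 446.55314286  269.01518839 1283.9063517 ]
wrist 71.91319995591974 319.4213539811856 200.7468840130904 [-2.46190306  1.52211179  0.21825744] [-649.75036659  -35.82412727  379.50450635]
{'time_s': 0.15, 'q': array([-1.28209354e+00,  2.45675231e-01,  1.55872934e+00, -1.22461256e-05,
        1.33870016e+00, -1.74082639e-01]), 'qvel': array([-9.75527568e-04, -2.94422832e-03, -6.20347408e-03,  9.52544570e-04,
        1.35293374e-03, -5.87622374e-05]), 'joint_efforts': array([ 1.41496130e-03, -4.29987788e+01, -3.26549399e+01, -1.06708401e-04,
        3.53215779e-03, -1.02485743e-05]), 'tcp_pos': array([ 290.08323188, -581.22766989,  244.42214543]), 'tcp_rot': array([ 9.73347341e-01,  2.29334649e-01, -4.92529290e-05, -7.54455784e-04]), 'contact_force': array([-0.05742039, -0.28446672,  0.02167455]), 'ft_torque': array([ 0.01245709, -0.01330914, -0.01198519]), 'finger_gap': 0.9949646689863335}
```

View pics/scene0.png

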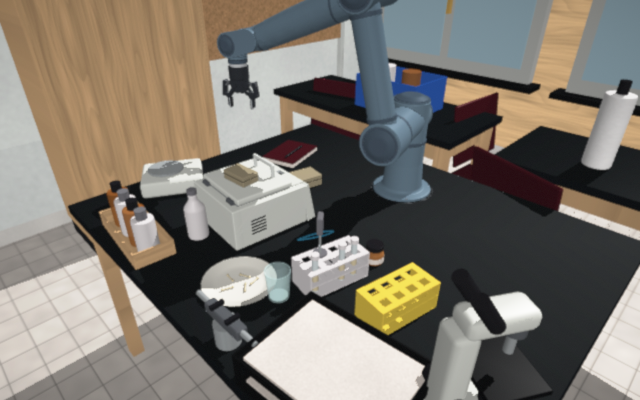

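View pics/side0.png

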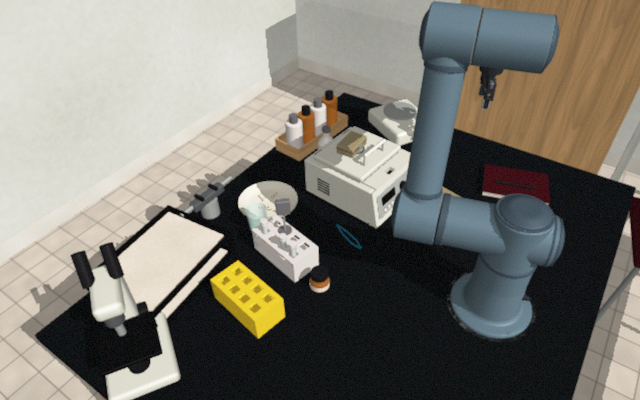

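View pics/wrist0.png

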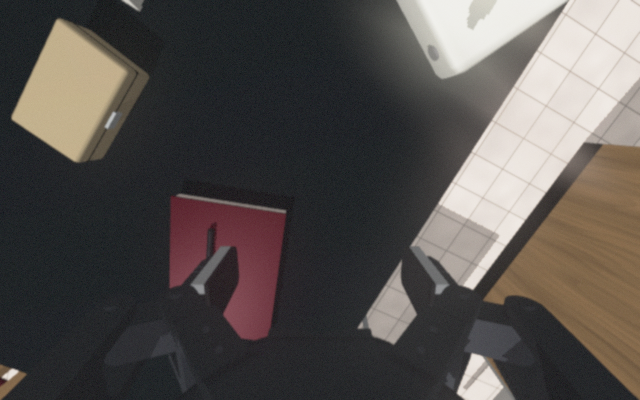

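The scene view shows the centrifuge near (258,200) with the small box on its lid at (240,173). The larger look-alike lies on the bench at (305,178). The white rack is at (330,262), with the rod's grip at (320,218). The yellow look-alike is at (397,297). Next, enlarged crops.

Run:
```python
from h import *
c=load('scene'); save(c,'sc_cent.png',(170,130,340,250),4.6); save(c,'sc_rack.png',(270,195,400,305),5.4)
c=load('side'); save(c,'sd_cent.png',(290,110,430,230),5); save(c,'sd_rack.png',(230,180,340,300),5)
```

```text
(no output)
```

View pics/sc_cent.png

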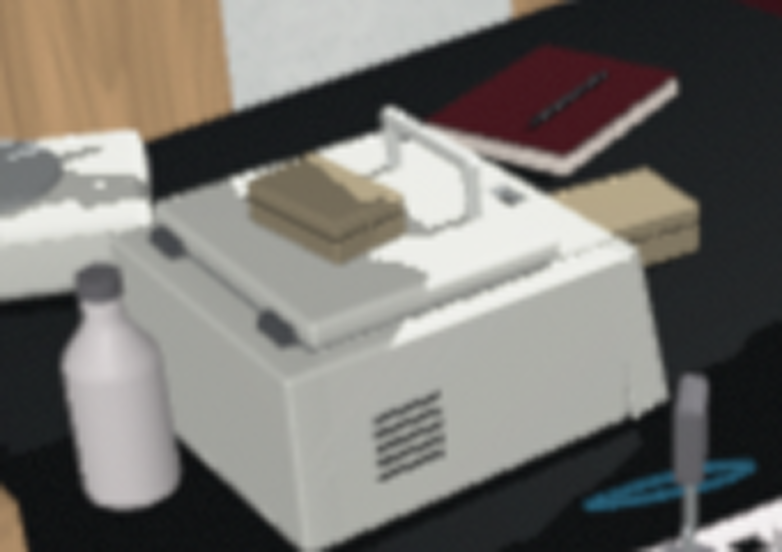

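View pics/sc_rack.png

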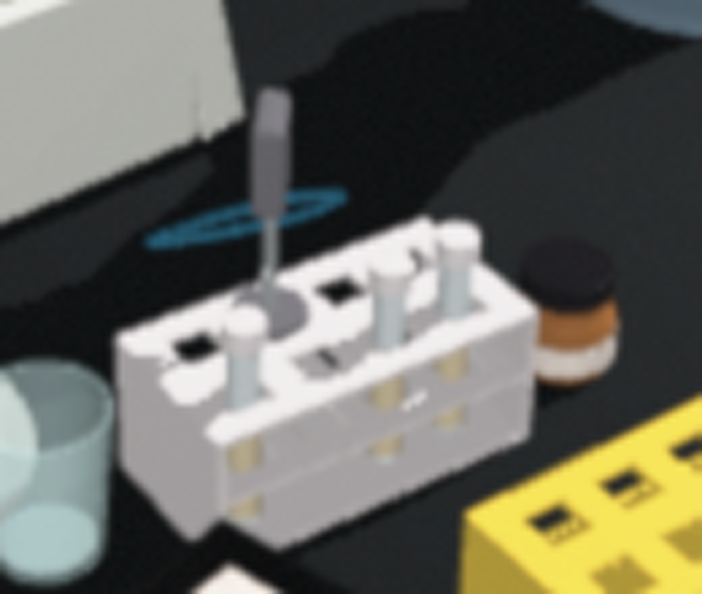

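View pics/sd_cent.png

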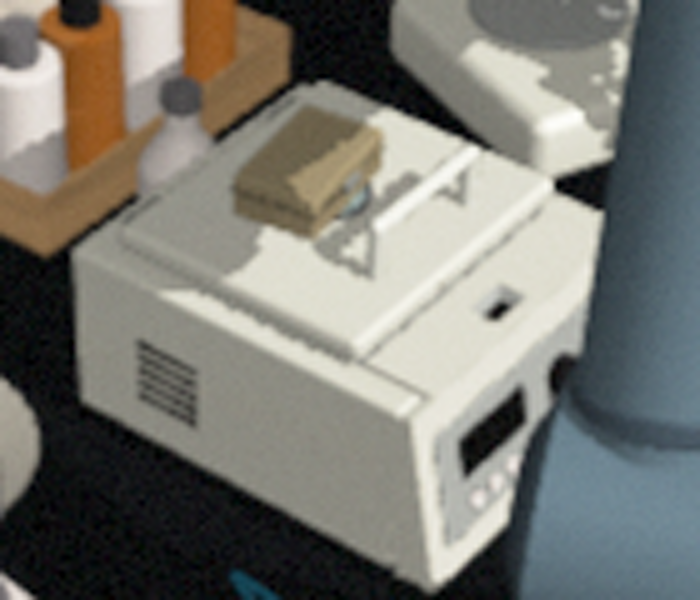

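View pics/sd_rack.png

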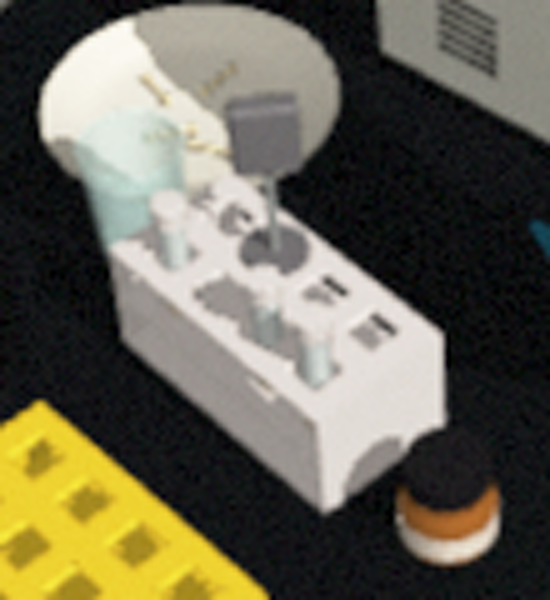

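Run:
```python
from h import *
cs={n:load(n) for n in ['scene','side']}
def show(n,l):
    for name,u,v,z in l:
        print(n,name,pt(cs[n],u,v).round(0),pt(cs[n],u,v,z).round(1))
S=lambda x,y:(170+x/4.6,130+y/4.6)
show('scene',[(a,*S(x,y),z) for a,x,y,z in [('lid rear L',318,345,167),('lid rear R(far)',160,208,167),('lid front near',555,250,167),('deck front right',640,255,145),('deck rear right',292,385,145),
 ('boxtop near',340,235+5,199),('boxtop left',250,182,199),('boxtop right',405,200,199),('slot',510,197,145)]])
S=lambda x,y:(290+x/5,110+y/5)
show('side',[(a,*S(x,y),z) for a,x,y,z in [('lid front near',355,350,167),('lid front far',550,185,167),('lid rear near',122,232,167),('slot',500,302,145),('deck front near',430,400,145),('deck front far',603,212,145),('deck rear near',80,255,145),('h near',372,232,205),('h far',475,150,205),('box l',235,190,199),('box near',320,215,199),('box far r',380,130,199),('box far l',305,105,199)]])
S=lambda x,y:(270+x/5.4,195+y/5.4)
show('scene',[(a,*S(x,y),z) for a,x,y,z in [('rack L',118,340,80),('rack far R',428,218,80),('rack near R',538,310,80),('rack near L',220,440,80),('flange',272,305,85),('griptop',272,95,200)]])
S=lambda x,y:(230+x/5,180+y/5)
show('side',[(a,*S(x,y),z) for a,x,y,z in [('rack L',115,245,80),('far L',235,180,80),('R',445,330,80),('near',318,400,80),('flange',275,250,85),('griptop',265,97,200)]])
for n,c in cs.items():
    w=cloud(c)
    for lo,hi in [(70,90),]:
        pass
    m=(np.abs(w[...,2]-175)<18)&(w[...,1]>-60)&(w[...,1]<400)&(w[...,0]>350)&(w[...,0]<950)
    q=w[m]; print(n,m.sum(),q.mean(0) if m.sum() else 0, q.min(0),q.max(0))
```

```text
scene lid rear L [ 652. -107.  148.] [669.5 -79.3 167. ]
scene lid rear R(far) [ 635. -311.  162.] [ 639.6 -303.2  167. ]
scene lid front near [471. -89. 154.] [487.5 -70.8 167. ]
scene deck front right [ 253. -238.   11.] [424.3 -56.9 145. ]
scene deck rear right [682. -93. 138.] [688.  -83.4 145. ]
scene boxtop near [ 597. -154.  183.] [ 613.9 -128.7  199. ]
scene boxtop left [ 606. -239.  198.] [ 607.7 -236.9  199. ]
scene boxtop right [ 511. -200.  165.] [ 550.7 -144.6  199. ]
scene slot [ 421. -196.  138.] [ 430.5 -184.5  145. ]
side lid front near [469. -89. 158.] [463.9 -79.  167. ]
side lid front far [ 449. -304.  158.] [ 444.3 -292.1  167. ]
side lid rear near [ 662. -118.  149.] [648.  -98.2 167. ]
side slot [ 432. -207.  132.] [ 425.1 -192.3  145. ]
side deck front near [415. -86. 145.] [415.3 -86.6 145. ]
side deck front far [265.  54. 432.] [ 413.8 -312.6  145. ]
side deck rear near [679. -94. 139.] [673.9 -86.9 145. ]
side h near [ 493. -145.  202.] [ 490.7 -140.8  205. ]
side h far [ 478. -247.  208.] [ 480.1 -250.8  205. ]
side box l [ 600. -156.  183.] [ 588.5 -138.3
[... 344 characters left out ...]
ne rack near L [663. 199.  77.] [665.1 200.8  80. ]
scene flange [584. 153.  88.] [581.1 150.2  85. ]
scene griptop [575. 142. 200.] [574.5 142.3 200. ]
side rack L [665. 196.  79.] [664.2 196.9  80. ]
side far L [638. 117.  83.] [639.5 114.8  80. ]
side R [508.  85.  -1.] [464. 145.  80.]
side near [491. 228.  83.] [492.7 226.2  80. ]
side flange [582. 150.  82.] [579.8 151.8  85. ]
side griptop [580. 147. 201.] [581.3 145.7 200. ]
scene 82 [594.99391002 161.80191148 175.46002468] [575.88966472 153.62564931 157.47190586] [602.9990845  168.75643574 192.8246316 ]
side 139 [577.31121567 153.11307675 175.0305966 ] [561.94503732 137.24064456 157.02742406] [594.68339397 166.64065081 192.94107258]
```

```bash
cat >> h.py <<'E'
def to(x=None,y=None,z=None,yaw=None,frac=1.0):
    """fractions to bring TCP to x,y,z with tool y axis (line) at world angle yaw deg, tool down"""
    s=state(); r=R.from_quat(s['tcp_rot']); p=np.array(s['tcp_pos'])
    t=np.array([p[i] if a is None else a for i,a in enumerate((x,y,z))])
    sh=r.inv().apply(t-p)/250
    if yaw is None: 
        yv=r.as_matrix()[:,1]; yaw=np.degrees(np.arctan2(yv[1],yv[0]))
    best=None
    for k in (0,180):
        a=np.radians(yaw+k); Y=np.array([np.cos(a),np.sin(a),0]);Z=np.array([0,0,-1.]);X=np.cross(Y,Z)
        rv=(r.inv()*R.from_matrix(np.c_[X,Y,Z])).as_rotvec()/np.pi
        print('yaw',yaw+k,'shift',sh.round(3),'turn',rv.round(3),'| half shift',(sh/2).round(3))
def st():
    s=state(); r=R.from_quat(s['tcp_rot']).as_matrix()
    print('t',round(s['time_s'],2),'p',np.round(s['tcp_pos'],1),'yawY',np.degrees(np.arctan2(r[1,1],r[0,1])).round(1),'tilt',np.degrees(np.arccos(-r[2,2])).round(2),'F',np.round(s['contact_force'],1),'gap',round(s['finger_gap'],3),'q',np.round(s['q'],2))
E
python3 - <<'E'
from h import *
st(); to(567,-193,330,8)
E
```

```text
t 0.15 p [ 290.1 -581.2  244.4] yawY -63.5 tilt 0.09 F [-0.1 -0.3  0. ] gap 0.995 q [-1.28  0.25  1.56 -0.    1.34 -0.17]
yaw 8 shift [ 1.685 -0.896 -0.341] turn [-0.    -0.    -0.397] | half shift [ 0.842 -0.448 -0.17 ]
yaw 188 shift [ 1.685 -0.896 -0.341] turn [-0.     0.     0.603] | half shift [ 0.842 -0.448 -0.17 ]
```

```bash
python3 -m jog '[{"dx":0.05,"dz":-0.34,"wz":-0.05},{"dx":0.84,"dy":-0.45,"dz":-0.34,"wz":-0.28},{"dx":0.84,"dy":-0.45,"dz":-0.34,"wz":-0.28},{"dx":0.84,"dy":-0.45,"dz":-0.34,"wz":-0.28},{"dx":0.84,"dy":-0.45,"dz":-0.34,"wz":-0.28}]' 85
python3 - <<'E'
from h import *
st(); to(540,-193,330,8)
E
```

```text
t 0.15 p [ 290.1 -581.2  244.4] yawY -63.5 tilt 0.09 F [-0.1 -0.3  0. ] gap 0.995 q [-1.28  0.25  1.56 -0.    1.34 -0.17]
yaw 8 shift [ 1.588 -0.944 -0.341] turn [-0.    -0.    -0.397] | half shift [ 0.794 -0.472 -0.17 ]
yaw 188 shift [ 1.588 -0.944 -0.341] turn [-0.     0.     0.603] | half shift [ 0.794 -0.472 -0.17 ]invalid input at $[0]: expected keys dx, dy, dz, wx, wy, wz
```

All keys are needed.

```bash
python3 -m jog '[{"dx":0.05,"dy":0,"dz":-0.34,"wx":0,"wy":0,"wz":-0.05},{"dx":0.84,"dy":-0.45,"dz":-0.34,"wx":0,"wy":0,"wz":-0.28},{"dx":0.84,"dy":-0.45,"dz":-0.34,"wx":0,"wy":0,"wz":-0.28},{"dx":0.84,"dy":-0.45,"dz":-0.34,"wx":0,"wy":0,"wz":-0.28},{"dx":0.84,"dy":-0.45,"dz":-0.34,"wx":0,"wy":0,"wz":-0.28}]' 85
python3 - <<'E'
from h import *
st(); to(540,-193,330,8)
E
```

```text
time_s: 0.78
tcp_pos: [429.0, -384.9, 330.4]
tcp_rot: [0.781, 0.625, 0.0, -0.0]
contact_force: [-0.1, -0.1, 0.1]
finger_gap: 0.995
t 0.78 p [ 429.  -384.9  330.4] yawY -12.7 tilt 0.01 F [-0.1 -0.1  0.1] gap 0.995 q [-0.93  0.01  1.66  0.    1.47 -0.71]
yaw 8 shift [0.847 0.265 0.002] turn [ 0.    -0.    -0.115] | half shift [0.423 0.132 0.001]
yaw 188 shift [0.847 0.265 0.002] turn [-0.    -0.     0.885] | half shift [0.423 0.132 0.001]
```

```bash
python3 -m jog '[{"dx":0.85,"dy":0.265,"dz":0,"wx":0,"wy":0,"wz":-0.115},{"dx":0.85,"dy":0.265,"dz":0,"wx":0,"wy":0,"wz":-0.115},{"dx":0.85,"dy":0.265,"dz":0,"wx":0,"wy":0,"wz":-0.115},{"dx":0.85,"dy":0.265,"dz":0,"wx":0,"wy":0,"wz":-0.115},{"dx":0.85,"dy":0.265,"dz":0,"wx":0,"wy":0,"wz":-0.115}]'
python3 - <<'E'
from h import *
st(); c=cam('wrist'); save(c,'w1.png',None,1.25)
E
```

```text
time_s: 1.4
tcp_pos: [541.2, -193.1, 329.9]
tcp_rot: [0.657, 0.754, -0.0, -0.0]
contact_force: [0.1, 0.5, -0.0]
finger_gap: 0.995
t 1.4 p [ 541.2 -193.1  329.9] yawY 7.8 tilt 0.04 F [ 0.1  0.5 -0. ] gap 0.995 q [-0.54  0.01  1.66  0.    1.47 -0.68]
```

View pics/w1.png

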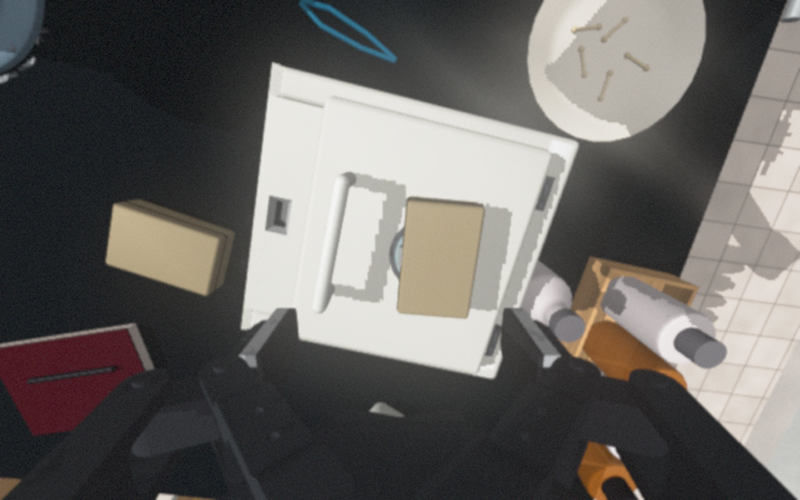

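The wrist view (at 1.25x) shows the box top with corners (407,198), (484,205), (470,318) and (398,313). The slot is at (278,214), the handle runs from (346,180) to (320,306), and the wash bottle is at (555,300).

Run:
```python
from h import *
c=load('wrist')
for n,u,v,z in [('b1',407,198,199),('b2',484,205,199),('b3',470,318,199),('b4',398,313,199),('slot',278,214,145),('h+y',346,178,211),('h-y',320,308,211),('deck1',275,64,145),('deck2',578,143,145),('deck3',242,327,145),('lid +f',330,97,167),('lid+r',552,152,167),('lid-f',300,338,167),('lid -r',496,372,167),('forceps a',303,3,6),('forceps b',393,60,6)]:
    print(n,pt(c,u/1.25,v/1.25).round(0),pt(c,u/1.25,v/1.25,z).round(1))
save(c,'w1s.png',(190,120,420,320),3.4)
w=cloud(c); m=(w[...,2]>192)&(w[...,0]>515); m&=(w[...,2]<215)&(w[...,0]<650)&(w[...,1]<-110)&(w[...,1]>-280)
r=cv2.minAreaRect(w[m][:,:2].astype(np.float32)); print(r,np.median(w[m][:,2]))
```

```text
b1 [ 543. -158.  187.] [ 542.7 -156.1  199. ]
b2 [ 610. -157.  167.] [ 601.1 -153.4  199. ]
b3 [ 618. -262.  168.] [ 608.9 -247.5  199. ]
b4 [ 551. -266.  168.] [ 548.9 -251.2  199. ]
slot [ 424. -197.  129.] [ 429.3 -193.7  145. ]
h+y [ 497. -147.  209.] [ 497.5 -146.6  211. ]
h-y [ 487. -249.  212.] [ 486.7 -249.4  211. ]
deck1 [422. -69. 144.] [421.9 -69.4 145. ]
deck2 [686. -95. 143.] [685.3 -95.4 145. ]
deck3 [ 397. -315.  144.] [ 397.7 -314.9  145. ]
lid +f [473. -90. 166.] [473.1 -90.6 167. ]
lid+r [ 665. -106.  145.] [ 655.6 -107.1  167. ]
lid-f [ 462. -306.  166.] [ 462.  -305.6  167. ]
lid -r [ 664. -332.  145.] [ 654.9 -316.9  167. ]
forceps a [403.  21.   7.] [402.2  21.3   6. ]
forceps b [511. -22.   6.] [510.8 -22.2   6. ]
((575.2637329101562, -202.8384246826172), (60.16887664794922, 94.62226867675781), 2.8158674240112305) 199.52452126867453
```

View pics/w1s.png

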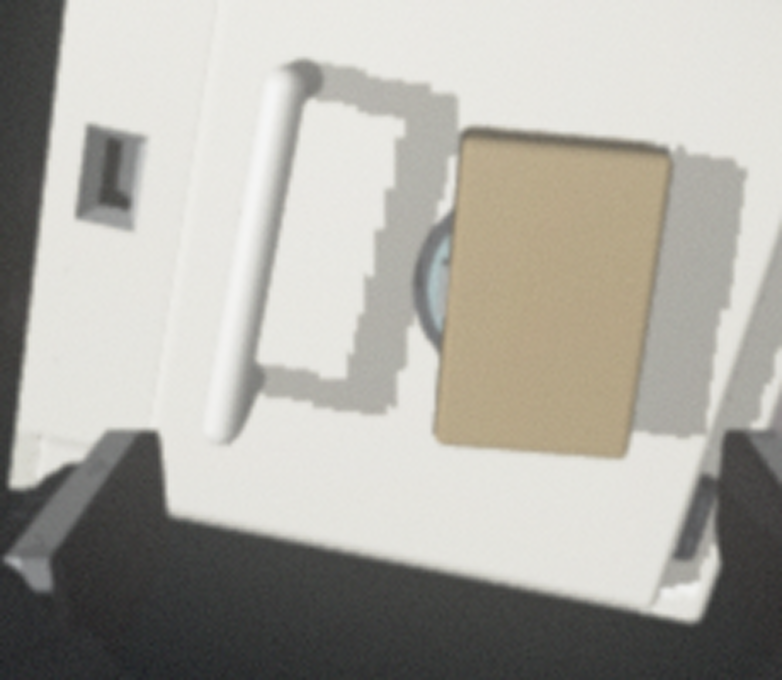

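```bash
python3 - <<'E'
from h import *
c=load('wrist')
for n,u,v,z in [('plate l',530,60,15),('plate bot',600,139,15),('plate r',703,40,15)]:
    print(n,pt(c,u/1.25,v/1.25).round(0),pt(c,u/1.25,v/1.25,z).round(1))
c=load('scene')
for n in ['scene','side']:
    c=load(n); print(n,proj(c,[[575,35,0],[545,-12,0],[605,-12,0],[605,83,0],[545,83,0]]).round(0))
    w=cloud(c); im=c['pixels'].astype(int); m=(w[...,2]>8)&(w[...,2]<35)&(w[...,0]>560)&(w[...,0]<900)&(w[...,1]>-80)&(w[...,1]<160); print(w[m].min(0),w[m].max(0))
E
python3 - <<'E'
from h import *
to(574,-203,300,3);to(574,-203,183,3)
E
```

```text
plate l [667.  -3.  17.] [668.1  -2.6  15. ]
plate bot [773. -76.  18.] [774.  -75.7  15. ]
plate r [856.  43.  18.] [858.3  44.3  15. ]
scene [[294. 257.]
 [291. 246.]
 [276. 254.]
 [297. 269.]
 [313. 260.]]
[561.33959347 -79.9920192    8.00971086] [853.61462342 159.99468504  34.99215553]
side [[311. 227.]
 [327. 222.]
 [311. 215.]
 [294. 233.]
 [309. 240.]]
[565.15083887 -79.9985435    8.00074531] [895.78207532 159.30801685  34.87513256]
yaw 3 shift [-0.052  0.128  0.12 ] turn [-0.    -0.     0.026] | half shift [-0.026  0.064  0.06 ]
yaw 183 shift [-0.052  0.128  0.12 ] turn [ 0.    -0.    -0.974] | half shift [-0.026  0.064  0.06 ]
yaw 3 shift [-0.052  0.128  0.588] turn [-0.    -0.     0.026] | half shift [-0.026  0.064  0.294]
yaw 183 shift [-0.052  0.128  0.588] turn [ 0.    -0.    -0.974] | half shift [-0.026  0.064  0.294]
```

```bash
python3 -m jog '[{"dx":-0.052,"dy":0.128,"dz":0.12,"wx":0,"wy":0,"wz":0.026},{"dx":-0.052,"dy":0.128,"dz":0.3,"wx":0,"wy":0,"wz":0.026},{"dx":-0.052,"dy":0.128,"dz":0.45,"wx":0,"wy":0,"wz":0.026},{"dx":-0.052,"dy":0.128,"dz":0.588,"wx":0,"wy":0,"wz":0.026},{"dx":-0.052,"dy":0.128,"dz":0.588,"wx":0,"wy":0,"wz":0.026}]' 85
python3 -c "
from h import *
st()"
python3 -m jog '[{"dx":0,"dy":0,"dz":0,"wx":0,"wy":0,"wz":0},{"dx":0,"dy":0,"dz":0,"wx":0,"wy":0,"wz":0},{"dx":0,"dy":0,"dz":0,"wx":0,"wy":0,"wz":0},{"dx":0,"dy":0,"dz":0,"wx":0,"wy":0,"wz":0}]' 40 40
python3 -c "
from h import *
st();to(575,15,300,3)
c=cam('wrist');save(c,'w2.png')"
```

```text
time_s: 2.08
tcp_pos: [571.5, -204.2, 179.8]
tcp_rot: [0.689, 0.724, -0.001, -0.003]
contact_force: [0.2, -0.2, 0.3]
finger_gap: 0.997
t 2.08 p [ 571.5 -204.2  179.8] yawY 2.8 tilt 0.41 F [ 0.2 -0.2  0.3] gap 0.997 q [-0.53  0.22  1.72 -0.    1.22 -0.58]
time_s: 2.58
tcp_pos: [575.0, -204.9, 185.9]
tcp_rot: [0.689, 0.725, 0.0, 0.002]
contact_force: [-0.5, -2.4, 6.1]
finger_gap: 0.696
t 2.58 p [ 575.  -204.9  185.9] yawY 2.9 tilt 0.25 F [-0.5 -2.4  6.1] gap 0.696 q [-0.53  0.21  1.71 -0.    1.22 -0.58]
yaw 3 shift [ 0.877  0.046 -0.459] turn [ 0.001  0.001 -0.   ] | half shift [ 0.439  0.023 -0.229]
yaw 183 shift [ 0.877  0.046 -0.459] turn [ 0.002 -0.002  1.   ] | half shift [ 0.439  0.023 -0.229]
```

View pics/w2.png

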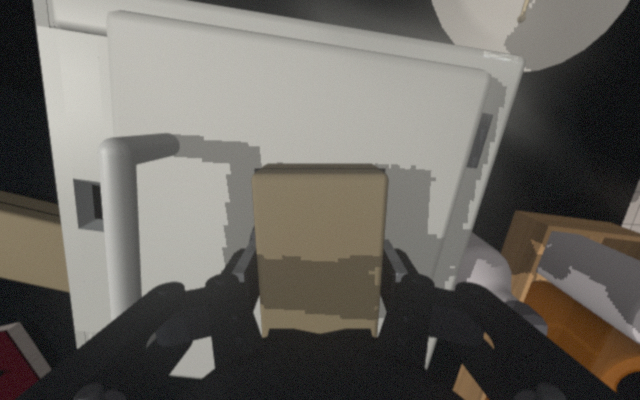

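```bash
python3 -m jog '[{"dx":0,"dy":0,"dz":-0.12,"wx":0,"wy":0,"wz":0},{"dx":0,"dy":0,"dz":-0.3,"wx":0,"wy":0,"wz":0},{"dx":0.2,"dy":0.01,"dz":-0.4,"wx":0,"wy":0,"wz":0},{"dx":0.45,"dy":0.02,"dz":-0.4,"wx":0,"wy":0,"wz":0},{"dx":0.68,"dy":0.035,"dz":-0.4,"wx":0,"wy":0,"wz":0}]'
python3 -c "
from h import *
st();to(575,15,100,3);to(575,15,20,3)
c=cam('wrist');save(c,'w3.png')"
```

```text
time_s: 3.25
tcp_pos: [573.7, -31.8, 283.7]
tcp_rot: [0.689, 0.725, 0.0, 0.0]
contact_force: [-0.1, 0.4, -2.1]
finger_gap: 0.695
t 3.25 p [573.7 -31.8 283.7] yawY 2.9 tilt 0.06 F [-0.1  0.4 -2.1] gap 0.695 q [-0.25  0.04  1.72  0.    1.39 -0.3 ]
yaw 3 shift [0.186 0.014 0.735] turn [ 0. -0. -0.] | half shift [0.093 0.007 0.368]
yaw 183 shift [0.186 0.014 0.735] turn [-0.    -0.001  1.   ] | half shift [0.093 0.007 0.368]
yaw 3 shift [0.186 0.014 1.055] turn [ 0. -0. -0.] | half shift [0.093 0.007 0.528]
yaw 183 shift [0.186 0.014 1.055] turn [-0.    -0.001  1.   ] | half shift [0.093 0.007 0.528]
```

View pics/w3.png

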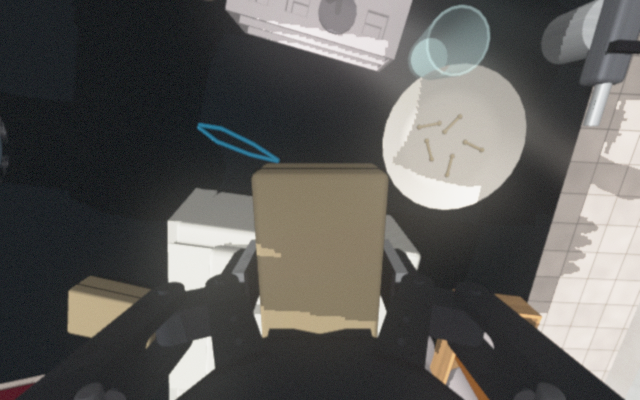

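The box is held level. The target patch lies between the forceps tip (275,160), the plate and the rack, and it is free.

```bash
python3 -m jog '[{"dx":0.2,"dy":0.014,"dz":0.1,"wx":0,"wy":0,"wz":0},{"dx":0.2,"dy":0.014,"dz":0.35,"wx":0,"wy":0,"wz":0},{"dx":0.2,"dy":0.014,"dz":0.58,"wx":0,"wy":0,"wz":0},{"dx":0.2,"dy":0.014,"dz":0.8,"wx":0,"wy":0,"wz":0},{"dx":0.2,"dy":0.014,"dz":0.9,"wx":0,"wy":0,"wz":0}]'
python3 -c "
from h import *
st();to(575,18,20,3);to(575,18,80,3)
c=cam('side');save(c,'s3.png',(230,150,400,290),4.5)"
```

```text
time_s: 3.92
tcp_pos: [572.1, 17.1, 54.3]
tcp_rot: [0.689, 0.725, -0.002, -0.003]
contact_force: [0.2, 0.2, -1.6]
finger_gap: 0.693
t 3.92 p [572.1  17.1  54.3] yawY 3.0 tilt 0.37 F [ 0.2  0.2 -1.6] gap 0.693 q [-0.17  0.32  1.85  0.    0.97 -0.22]
yaw 3 shift [0.003 0.012 0.137] turn [-0.002 -0.001 -0.   ] | half shift [0.001 0.006 0.069]
yaw 183 shift [0.003 0.012 0.137] turn [-0.001  0.003  1.   ] | half shift [0.001 0.006 0.069]
yaw 3 shift [ 0.003  0.011 -0.103] turn [-0.002 -0.001 -0.   ] | half shift [ 0.002  0.005 -0.051]
yaw 183 shift [ 0.003  0.011 -0.103] turn [-0.001  0.003  1.   ] | half shift [ 0.002  0.005 -0.051]
```

View pics/s3.png

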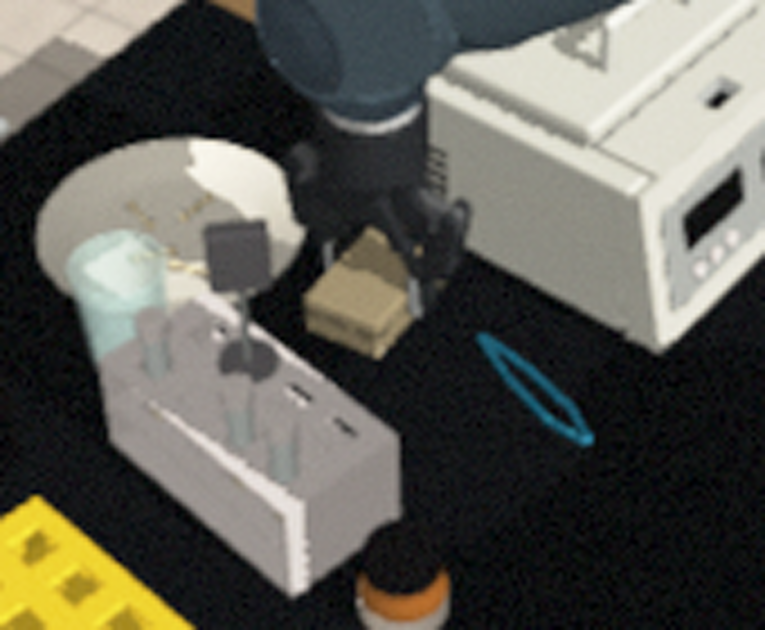

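```bash
python3 -m jog '[{"dx":0,"dy":0,"dz":0.03,"wx":0,"wy":0,"wz":0},{"dx":0,"dy":0,"dz":0.07,"wx":0,"wy":0,"wz":0},{"dx":0,"dy":0,"dz":0.11,"wx":0,"wy":0,"wz":0},{"dx":0,"dy":0,"dz":0.13,"wx":0,"wy":0,"wz":0},{"dx":0,"dy":0,"dz":0.13,"wx":0,"wy":0,"wz":0}]'
python3 -c "
from h import *
st()"
```

```text
time_s: 4.6
tcp_pos: [574.7, 16.5, 25.5]
tcp_rot: [0.689, 0.725, -0.0, -0.0]
contact_force: [0.6, -0.6, -1.9]
finger_gap: 0.696
t 4.6 p [574.7  16.5  25.5] yawY 2.9 tilt 0.03 F [ 0.6 -0.6 -1.9] gap 0.696 q [-0.17  0.37  1.85  0.    0.92 -0.22]
```

```bash
python3 -m jog '[{"dx":0,"dy":0,"dz":0.01,"wx":0,"wy":0,"wz":0},{"dx":0,"dy":0,"dz":0.018,"wx":0,"wy":0,"wz":0},{"dx":0,"dy":0,"dz":0.024,"wx":0,"wy":0,"wz":0},{"dx":0,"dy":0,"dz":0.026,"wx":0,"wy":0,"wz":0}]'
python3 -c "
from h import *
st()"
```

```text
time_s: 5.1
tcp_pos: [574.9, 16.5, 19.2]
tcp_rot: [0.689, 0.725, -0.0, -0.0]
contact_force: [0.1, 0.2, -2.3]
finger_gap: 0.696
t 5.1 p [574.9  16.5  19.2] yawY 2.9 tilt 0.01 F [ 0.1  0.2 -2.3] gap 0.696 q [-0.17  0.38  1.85  0.    0.91 -0.22]
```

```bash
python3 -m jog '[{"dx":0,"dy":0,"dz":0.004,"wx":0,"wy":0,"wz":0},{"dx":0,"dy":0,"dz":0.008,"wx":0,"wy":0,"wz":0},{"dx":0,"dy":0,"dz":0.008,"wx":0,"wy":0,"wz":0}]'
python3 -c "
from h import *
st()"
```

```text
time_s: 5.48
tcp_pos: [575.4, 16.4, 18.9]
tcp_rot: [0.689, 0.725, -0.0, 0.0]
contact_force: [-6.1, 0.0, 10.0]
finger_gap: 0.695
t 5.47 p [575.4  16.4  18.9] yawY 3.0 tilt 0.01 F [-6.1  0.  10. ] gap 0.695 q [-0.17  0.39  1.85 -0.    0.9  -0.22]
```

```bash
python3 -m jog '[{"dx":0,"dy":0,"dz":-0.004,"wx":0,"wy":0,"wz":0},{"dx":0,"dy":0,"dz":-0.004,"wx":0,"wy":0,"wz":0},{"dx":0,"dy":0,"dz":-0.004,"wx":0,"wy":0,"wz":0}]' 80
python3 -m jog '[{"dx":0,"dy":0,"dz":-0.1,"wx":0,"wy":0,"wz":0},{"dx":0,"dy":0,"dz":-0.3,"wx":0,"wy":0,"wz":0},{"dx":0,"dy":0,"dz":-0.55,"wx":0,"wy":0,"wz":0},{"dx":0,"dy":0,"dz":-0.8,"wx":0,"wy":0,"wz":0},{"dx":0,"dy":0,"dz":-1,"wx":0,"wy":0,"wz":0}]' 80
python3 -c "
from h import *
st()
c=cam('wrist');save(c,'w4.png',None,1.25)"
```

```text
time_s: 5.85
tcp_pos: [575.0, 16.4, 18.2]
tcp_rot: [0.689, 0.725, 0.0, 0.0]
contact_force: [-1.0, 0.0, -0.7]
finger_gap: 0.933
time_s: 6.48
tcp_pos: [575.2, 16.4, 271.3]
tcp_rot: [0.689, 0.725, 0.001, 0.001]
contact_force: [0.5, 0.3, -0.5]
finger_gap: 0.938
t 6.47 p [575.2  16.4 271.3] yawY 2.9 tilt 0.15 F [ 0.5  0.3 -0.5] gap 0.938 q [-0.17  0.05  1.73  0.    1.36 -0.22]
```

View pics/w4.png

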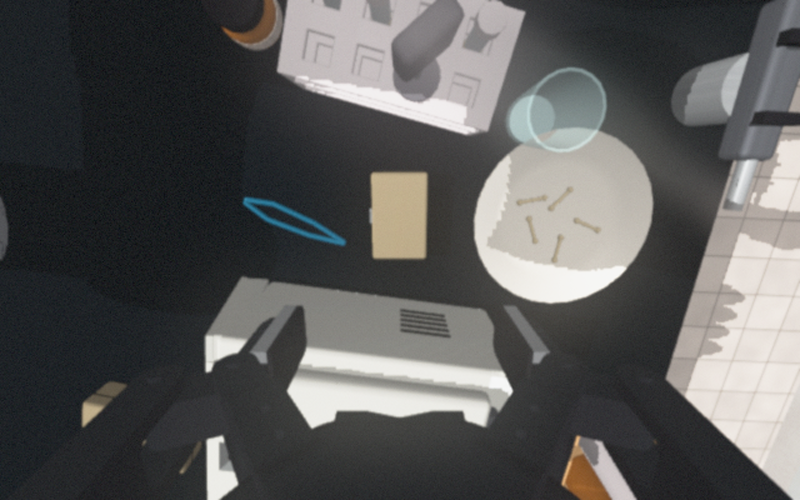

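The box lies flat and free at about (400,215). Next is a view of the rod from more nearly overhead.

```bash
python3 -m jog '[{"dx":0.16,"dy":0,"dz":-0.3,"wx":0,"wy":0,"wz":0},{"dx":0.16,"dy":0,"dz":-0.3,"wx":0,"wy":0,"wz":0},{"dx":0.16,"dy":0,"dz":-0.3,"wx":0,"wy":0,"wz":0}]' 60
python3 -c "
from h import *
st()
c=cam('wrist');save(c,'w5.png',None,1.25)"
```

```text
time_s: 6.9
tcp_pos: [573.4, 56.8, 344.2]
tcp_rot: [0.688, 0.725, 0.001, 0.001]
contact_force: [0.4, -0.7, -0.5]
finger_gap: 0.705
t 6.9 p [573.4  56.8 344.2] yawY 3.0 tilt 0.15 F [ 0.4 -0.7 -0.5] gap 0.705 q [-0.1   0.01  1.64 -0.    1.49 -0.15]
```

View pics/w5.png

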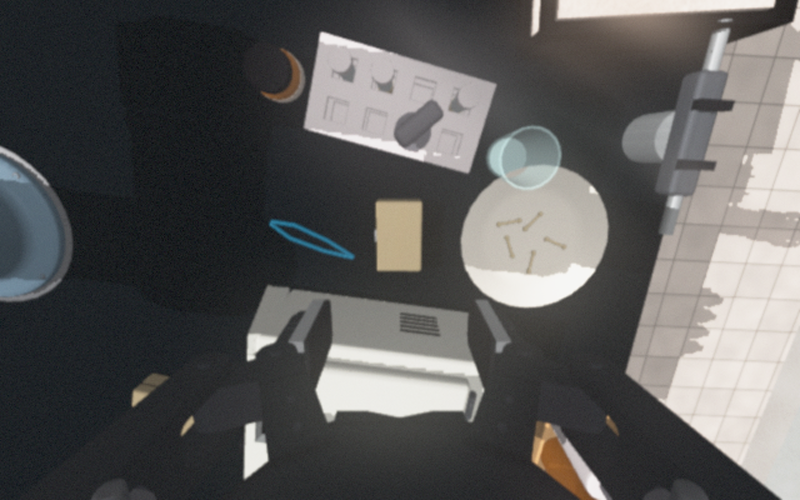

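Run:
```python
from h import *
c=load('wrist'); save(c,'w5c.png',(235,15,405,145),4.6)
w=cloud(c); m=(np.abs(w[...,2]-200)<6)&(w[...,1]>100)&(w[...,1]<220)&(w[...,0]>520)&(w[...,0]<650)
print(m.sum(),w[m].mean(0),cv2.minAreaRect(w[m][:,:2].astype(np.float32)),np.median(w[m][:,2]))
m=(np.abs(w[...,2]-80)<4)&(w[...,1]>60)&(w[...,1]<300)&(w[...,0]>420)&(w[...,0]<750)
print(m.sum(),w[m].mean(0),cv2.minAreaRect(w[m][:,:2].astype(np.float32)),np.median(w[m][:,2]))
```

```text
740 [583.74909779 147.88444171 199.73679924] ((583.7314453125, 147.89593505859375), (39.773094177246094, 15.965953826904297), 41.73955535888672) 199.94450888259695
8148 [579.24019048 179.86480965  80.43163471] ((608.2672119140625, 191.38763427734375), (183.86685180664062, 277.87353515625), 87.85077667236328) 80.42364460705053
```

View pics/w5c.png

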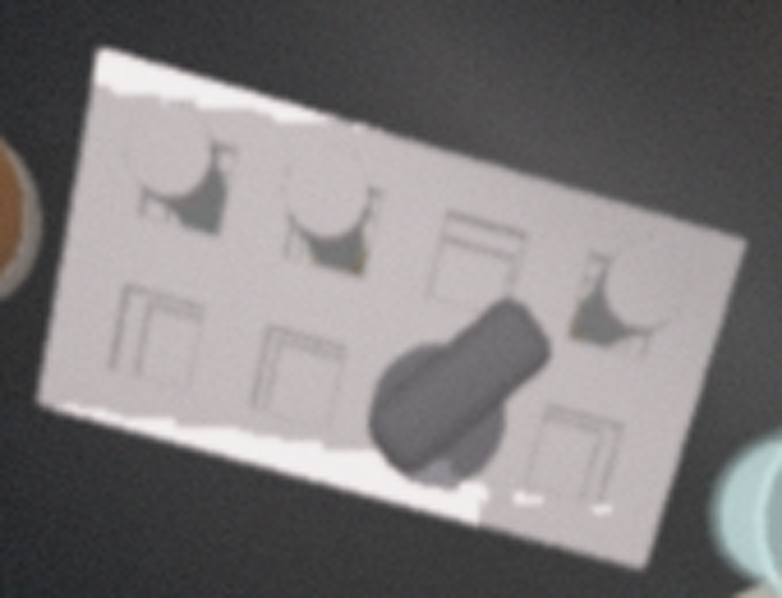

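Run:
```python
from h import *
to(583.7,147.9,260,-48.3);to(583.7,147.9,172,-48.3)
```

```text
yaw -48.3 shift [0.364 0.063 0.328] turn [-0.     0.     0.285] | half shift [0.182 0.032 0.164]
yaw 131.7 shift [0.364 0.063 0.328] turn [-0.    -0.    -0.715] | half shift [0.182 0.032 0.164]
yaw -48.3 shift [0.364 0.064 0.68 ] turn [-0.     0.     0.285] | half shift [0.182 0.032 0.34 ]
yaw 131.7 shift [0.364 0.064 0.68 ] turn [-0.    -0.    -0.715] | half shift [0.182 0.032 0.34 ]
```

```bash
python3 -m jog '[{"dx":0.364,"dy":0.063,"dz":0.1,"wx":0,"wy":0,"wz":0.285},{"dx":0.364,"dy":0.063,"dz":0.2,"wx":0,"wy":0,"wz":0.285},{"dx":0.364,"dy":0.063,"dz":0.3,"wx":0,"wy":0,"wz":0.285},{"dx":0.364,"dy":0.063,"dz":0.34,"wx":0,"wy":0,"wz":0.285},{"dx":0.364,"dy":0.063,"dz":0.34,"wx":0,"wy":0,"wz":0.285}]' 60
python3 -c "
from h import *
st();to(583.7,147.9,172,-48.3)
c=cam('wrist');save(c,'w6.png',None,1.25)"
```

```text
time_s: 7.58
tcp_pos: [582.0, 147.3, 253.1]
tcp_rot: [0.936, 0.353, -0.004, -0.001]
contact_force: [1.1, 0.3, 0.6]
finger_gap: 0.702
t 7.58 p [582.  147.3 253.1] yawY -48.7 tilt 0.47 F [1.1 0.3 0.6] gap 0.702 q [ 0.06  0.13  1.68 -0.    1.34  0.91]
yaw -48.3 shift [0.009 0.004 0.324] turn [-0.002  0.002 -0.002] | half shift [0.005 0.002 0.162]
yaw 131.7 shift [0.009 0.004 0.324] turn [0.003 0.002 0.998] | half shift [0.005 0.002 0.162]
```

View pics/w6.png

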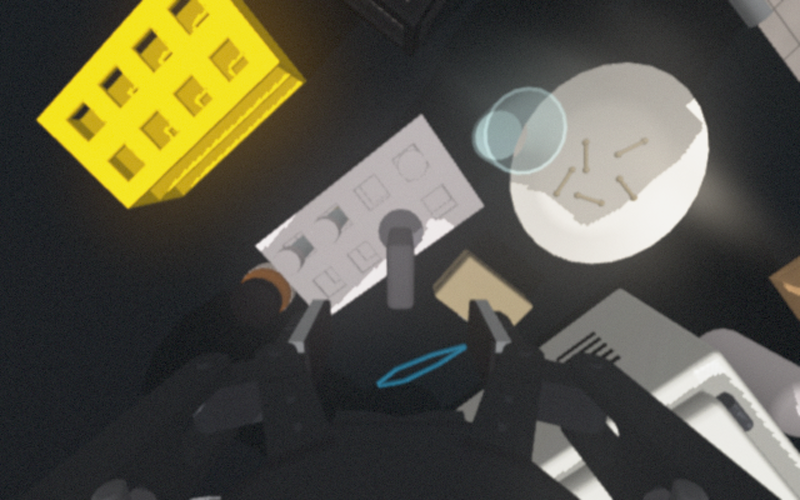

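```bash
python3 -m jog '[{"dx":0,"dy":0,"dz":0.1,"wx":0,"wy":0,"wz":0},{"dx":0,"dy":0,"dz":0.2,"wx":0,"wy":0,"wz":0},{"dx":0,"dy":0,"dz":0.3,"wx":0,"wy":0,"wz":0},{"dx":0,"dy":0,"dz":0.34,"wx":0,"wy":0,"wz":0},{"dx":0,"dy":0,"dz":0.34,"wx":0,"wy":0,"wz":0}]' 60
python3 -c "
from h import *
st();to(583.7,147.9,172,-48.3)
"
python3 -m jog '[{"dx":0,"dy":0,"dz":0,"wx":0,"wy":0,"wz":0},{"dx":0,"dy":0,"dz":0,"wx":0,"wy":0,"wz":0},{"dx":0,"dy":0,"dz":0,"wx":0,"wy":0,"wz":0},{"dx":0,"dy":0,"dz":0,"wx":0,"wy":0,"wz":0}]' 5 70
python3 -c "
from h import *
st();to(583.7,147.9,172,-48.3)
c=cam('wrist');save(c,'w7.png',None,1.25)
"
```

```text
time_s: 8.25
tcp_pos: [583.1, 147.7, 171.7]
tcp_rot: [0.935, 0.356, -0.001, -0.0]
contact_force: [-0.2, 0.0, 0.5]
finger_gap: 0.7
t 8.25 p [583.1 147.7 171.7] yawY -48.3 tilt 0.17 F [-0.2  0.   0.5] gap 0.7 q [ 0.06  0.21  1.74 -0.    1.19  0.9 ]
yaw -48.3 shift [ 0.002  0.001 -0.001] turn [-0.001  0.001 -0.   ] | half shift [ 0.001  0.    -0.001]
yaw 131.7 shift [ 0.002  0.001 -0.001] turn [0.001 0.001 1.   ] | half shift [ 0.001  0.    -0.001]
time_s: 8.75
tcp_pos: [584.6, 148.1, 174.3]
tcp_rot: [0.935, 0.355, 0.001, 0.0]
contact_force: [0.3, -0.8, 4.0]
finger_gap: 0.176
t 8.75 p [584.6 148.1 174.3] yawY -48.4 tilt 0.11 F [ 0.3 -0.8  4. ] gap 0.176 q [ 0.06  0.21  1.74 -0.    1.19  0.9 ]
yaw -48.3 shift [-0.003 -0.002  0.009] turn [ 0. -0. -0.] | half shift [-0.002 -0.001  0.005]
yaw 131.7 shift [-0.003 -0.002  0.009] turn [-0.001 -0.001  1.   ] | half shift [-0.002 -0.001  0.005]
```

View pics/w7.png

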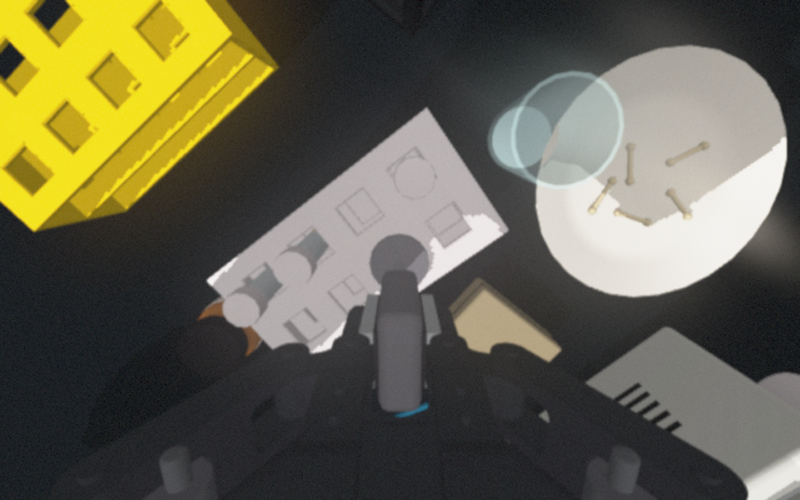

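```bash
python3 -m jog '[{"dx":0,"dy":0,"dz":-0.05,"wx":0,"wy":0,"wz":0},{"dx":0,"dy":0,"dz":-0.2,"wx":0,"wy":0,"wz":0},{"dx":0,"dy":0,"dz":-0.4,"wx":0,"wy":0,"wz":0},{"dx":0,"dy":0,"dz":-0.6,"wx":0,"wy":0,"wz":0},{"dx":0,"dy":0,"dz":-0.78,"wx":0,"wy":0,"wz":0}]'
python3 -c "
from h import *
st();to(430,-193,368,-5.65)
c=cam('wrist');save(c,'w8.png',None,1.25)
c=cam('side');save(c,'s8.png')
"
```

```text
time_s: 9.43
tcp_pos: [583.6, 148.2, 370.6]
tcp_rot: [0.935, 0.355, 0.0, 0.0]
contact_force: [-0.1, 0.1, -0.6]
finger_gap: 0.182
t 9.43 p [583.6 148.2 370.6] yawY -48.4 tilt 0.04 F [-0.1  0.1 -0.6] gap 0.182 q [0.06 0.06 1.54 0.   1.54 0.9 ]
yaw -5.65 shift [-1.366  0.612  0.01 ] turn [ 0.    -0.    -0.237] | half shift [-0.683  0.306  0.005]
yaw 174.35 shift [-1.366  0.612  0.01 ] turn [-0.    -0.     0.763] | half shift [-0.683  0.306  0.005]
```

View pics/s8.png

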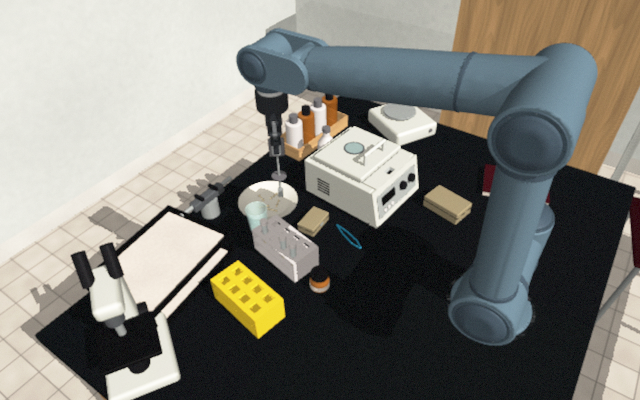

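View pics/w8.png

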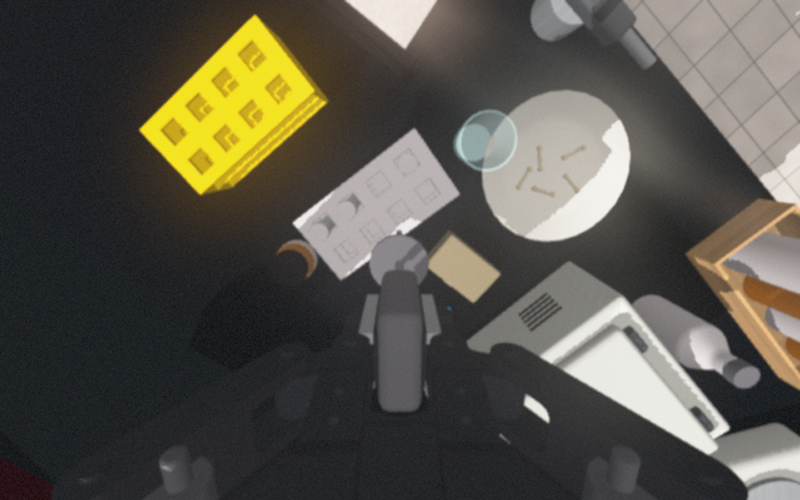

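The rod is out and hangs upright. The side camera has a clear view of the slot, so I'll measure it and the rack wells.

Run:
```python
from h import *
c=load('side'); save(c,'s8c.png',(340,130,430,200),8.5)
c=load('wrist'); save(c,'w8c.png',(225,90,380,230),5)
```

```text
(no output)
```

View pics/s8c.png

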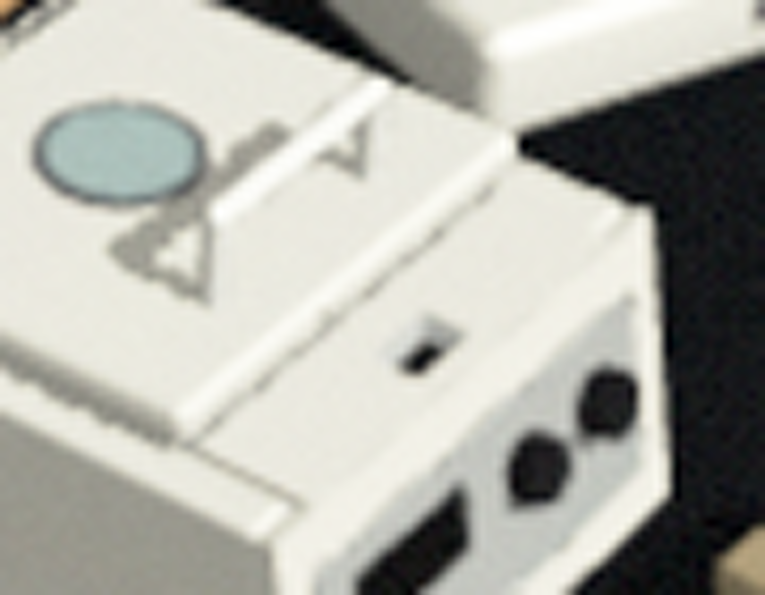

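View pics/w8c.png

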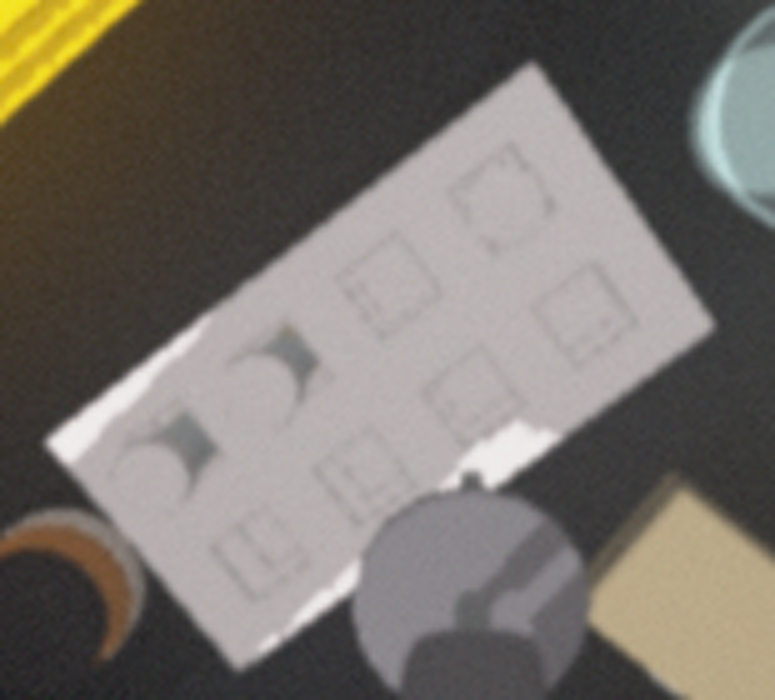

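Run:
```python
from h import *
c=load('side')
print('slot side',pt(c,340+424/8.5,130+346/8.5,145).round(1))
P=lambda u,v,z:pt(c,340+u/8.5,130+v/8.5,z).round(1)
print('lid front ends',P(180,420,165),P(515,140,165),'handle',P(215,212,205),P(390,88,205))
c=load('wrist')
Q=lambda u,v,z=80:pt(c,225+u/5,90+v/5,z)[:2].round(1)
cs=[Q(533,62),Q(715,325),Q(240,668),Q(48,440)]; print('rack corners',cs, np.mean(cs,0))
print('wells near',[Q(u,v) for u,v in [(586,315),(475,395),(365,475),(260,557)]],'far free',Q(388,285))
```

```text
slot side [ 424.7 -190.8  145. ]
lid front ends [466.1 -83.7 165. ] [ 445.2 -298.3  165. ] handle [ 492.2 -148.6  205. ] [ 476.8 -250.6  205. ]
rack corners [array([668.1, 198.7]), array([649.2, 107. ]), array([467.6, 144.6]), array([486.7, 236.4])] [567.9   171.675]
wells near [array([625.4, 138.2]), array([585., 147.]), array([543.4, 155.9]), array([501. , 163.5])] far free [592.5 188.6]
```

```bash
python3 -m jog '[{"dx":-0.2,"dy":0.09,"dz":0,"wx":0,"wy":0,"wz":-0.05},{"dx":-0.4,"dy":0.18,"dz":0,"wx":0,"wy":0,"wz":-0.1},{"dx":-0.6,"dy":0.27,"dz":0,"wx":0,"wy":0,"wz":-0.15},{"dx":-0.8,"dy":0.36,"dz":0,"wx":0,"wy":0,"wz":-0.2},{"dx":-0.95,"dy":0.43,"dz":0.01,"wx":0,"wy":0,"wz":-0.237}]'
python3 -c "
from h import *
st();to(429.5,-193.3,366,-5.65)
"
```

```text
time_s: 10.15
tcp_pos: [476.5, -91.4, 365.2]
tcp_rot: [0.74, 0.672, -0.0, -0.0]
contact_force: [0.3, -0.0, -1.3]
finger_gap: 0.176
t 10.15 p [476.5 -91.4 365.2] yawY -5.5 tilt 0.05 F [ 0.3 -0.  -1.3] gap 0.176 q [-0.42 -0.23  1.82 -0.    1.55 -0.33]
yaw -5.65 shift [-0.424 -0.148 -0.003] turn [-0.    -0.     0.001] | half shift [-0.212 -0.074 -0.002]
yaw 174.35 shift [-0.424 -0.148 -0.003] turn [ 0.    -0.    -0.999] | half shift [-0.212 -0.074 -0.002]
```

```bash
python3 -m jog '[{"dx":-0.15,"dy":-0.06,"dz":0,"wx":0,"wy":0,"wz":0},{"dx":-0.3,"dy":-0.11,"dz":0,"wx":0,"wy":0,"wz":0},{"dx":-0.424,"dy":-0.148,"dz":0,"wx":0,"wy":0,"wz":0},{"dx":-0.424,"dy":-0.148,"dz":0,"wx":0,"wy":0,"wz":0},{"dx":-0.424,"dy":-0.148,"dz":0,"wx":0,"wy":0,"wz":0}]'
python3 -c "
from h import *
st();to(429.5,-193.3,366,-5.65)
c=cam('wrist');save(c,'w9.png',None,1.25)
c=cam('side');save(c,'s9.png',(330,80,450,200),5)
c=cam('scene');save(c,'sc9.png',(180,80,340,240),5)
"
```

```text
time_s: 10.78
tcp_pos: [430.4, -191.3, 365.3]
tcp_rot: [0.741, 0.671, 0.0, -0.001]
contact_force: [-1.1, 0.8, -0.9]
finger_gap: 0.178
t 10.78 p [ 430.4 -191.3  365.3] yawY -5.7 tilt 0.07 F [-1.1  0.8 -0.9] gap 0.178 q [-0.66 -0.27  1.85  0.    1.56 -0.56]
yaw -5.65 shift [-0.008 -0.003 -0.003] turn [-0. -0. -0.] | half shift [-0.004 -0.001 -0.001]
yaw 174.35 shift [-0.008 -0.003 -0.003] turn [-0.  0.  1.] | half shift [-0.004 -0.001 -0.001]
```

View pics/w9.png

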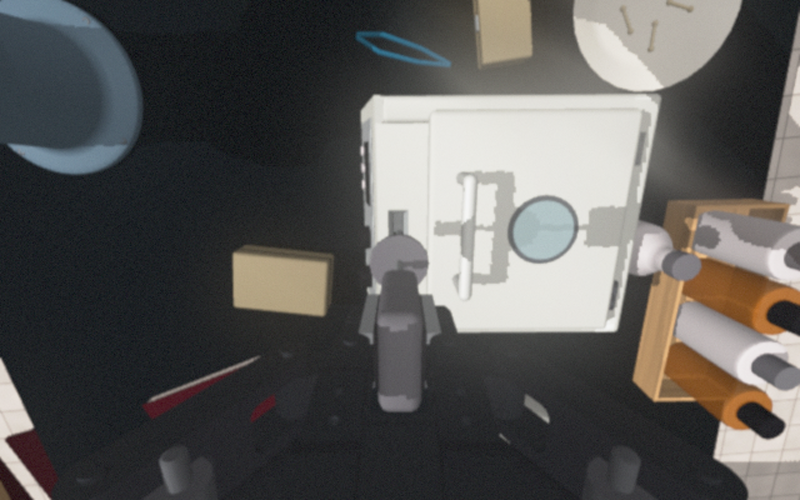

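View pics/s9.png

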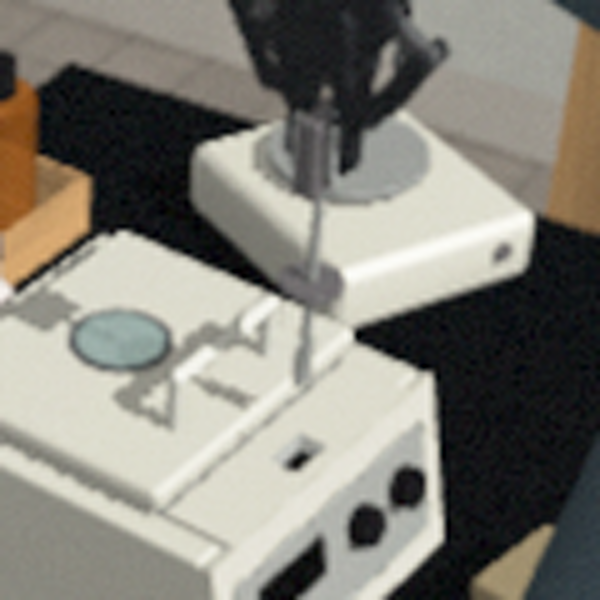

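View pics/sc9.png

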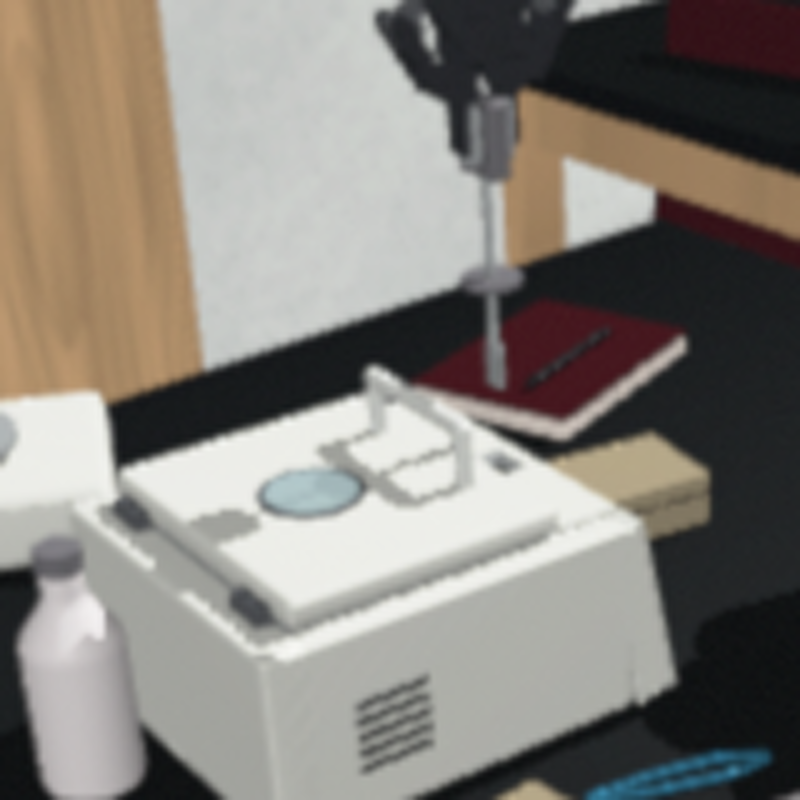

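Run:
```python
from h import *
p=np.array(state()['tcp_pos'])
for n,foot,slot in [('side',(330+302/5,80+383/5),(330+298/5,80+453/5)),('scene',(180+496/5,80+388/5),(180+503/5,80+462/5))]:
    c=load(n); z=p[2]-164
    print(n,'pred foot px',proj(c,[[p[0],p[1],z]]).round(1),'obs',foot)
    a=pt(c,*foot,z); b=pt(c,*slot,145); print(a.round(1),b.round(1),'slot-foot',(b-a).round(1))
c=load('wrist')
for n,u,v,z in [('deck +f',383,122,145),('handle+',469,178,211),('handle-',464,297,211),('lid+f',431,112,167),('lid+r',641,110,167),('deckR+',658,97,145)]: print(n,pt(c,u/1.25,v/1.25,z).round(1),pt(c,u/1.25,v/1.25).round(0))
save(c,'w9c.png',(270,130,370,230),6)
```

```text
side pred foot px [[389.6 155.5]] obs (390.4, 156.6)
[ 426.2 -187.2  201.6] [ 425.7 -190.7  145. ] slot-foot [ -0.5  -3.5 -56.6]
scene pred foot px [[278.8 156.4]] obs (279.2, 157.6)
[ 435.8 -183.   201.6] [ 429.1 -187.5  145. ] slot-foot [ -6.7  -4.5 -56.6]
deck +f [425.4 -93.1 145. ] [425. -93. 141.]
handle+ [ 492.1 -147.4  211. ] [ 492. -148.  209.]
handle- [ 483.2 -251.   211. ] [ 483. -251.  211.]
lid+f [469.4 -90.8 167. ] [470. -90. 163.]
lid+r [ 654.3 -107.5  167. ] [ 656. -107.  165.]
deckR+ [683.5 -96.7 145. ] [684. -97. 145.]
```

View pics/w9c.png

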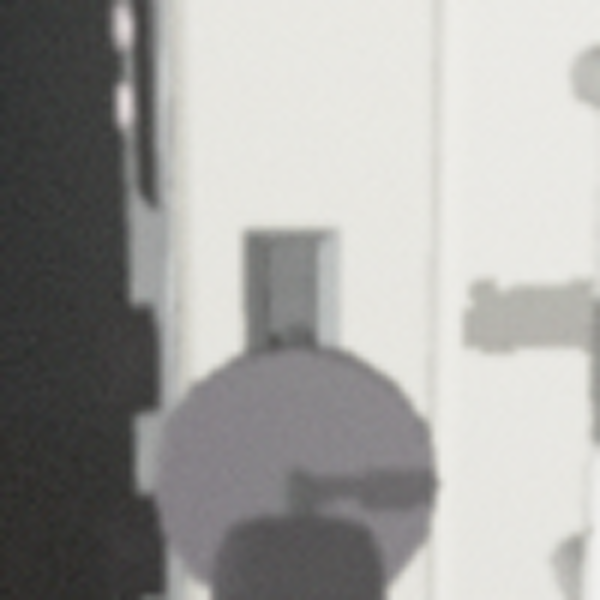

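Run:
```python
from h import *
c=load('wrist'); s=state(); p=np.array(s['tcp_pos']); print(p.round(1))
Q=lambda u,v,z:pt(c,270+u/6,130+v/6,z).round(1)
a,b=Q(244,231,145),Q(340,231,145); m=(a+b)/2
yx=np.radians(-5.65); Y=np.array([-np.sin(yx),np.cos(yx),0])
print('mouth end',a,b,'slot ctr',(m-17*Y).round(1))
print('foot pred px',[(proj(c,[[p[0],p[1],z]])[0]-[270,130])*6 for z in (201,) ])
print('flange pred',(proj(c,[[p[0],p[1],p[2]-164+75]])[0]-[270,130])*6)
print('blade front +y edge pred', (proj(c,[p+7*Y+[0,0,-164]])[0]-[270,130])*6)
print('foot edge obs',Q(293,338,201))
# handle line gives slot
h=(np.array([492.1,-147.4])+np.array([483.2,-251]))/2; X=np.array([np.cos(yx),np.sin(yx)]); print('from handle',h-60*X)
```

```text
[ 430.8 -191.   365.6]
mouth end [ 421.3 -178.1  145. ] [ 441.6 -180.1  145. ] slot ctr [ 429.8 -196.   145. ]
foot pred px [array([294.01636864, 346.63818723])]
flange pred [292.88284433 473.92612414]
blade front +y edge pred [293.97194524 309.72536977]
foot edge obs [ 430.8 -189.3  201. ]
from handle [ 427.94148817 -193.29291827]
```

Run:
```python
from h import *
to(429.2,-194,300,-5.65)
```

```text
yaw -5.65 shift [-0.013 -0.005  0.263] turn [-0. -0.  0.] | half shift [-0.006 -0.003  0.131]
yaw 174.35 shift [-0.013 -0.005  0.263] turn [ 0. -0. -1.] | half shift [-0.006 -0.003  0.131]
```

```bash
python3 -m jog '[{"dx":-0.013,"dy":-0.005,"dz":0.05,"wx":0,"wy":0,"wz":0},{"dx":-0.013,"dy":-0.005,"dz":0.12,"wx":0,"wy":0,"wz":0},{"dx":-0.013,"dy":-0.005,"dz":0.19,"wx":0,"wy":0,"wz":0},{"dx":-0.013,"dy":-0.005,"dz":0.215,"wx":0,"wy":0,"wz":0},{"dx":-0.013,"dy":-0.005,"dz":0.215,"wx":0,"wy":0,"wz":0}]'
python3 -c "
from h import *
st();to(429.2,-194,300,-5.65)
c=cam('wrist');save(c,'w10.png',(270,130,370,230),6)
c=cam('side');save(c,'s10.png',(350,110,430,190),7)
"
```

```text
time_s: 11.55
tcp_pos: [428.8, -194.8, 311.3]
tcp_rot: [0.741, 0.671, -0.0, -0.001]
contact_force: [0.8, 0.2, -0.8]
finger_gap: 0.179
t 11.55 p [ 428.8 -194.8  311.3] yawY -5.7 tilt 0.08 F [ 0.8  0.2 -0.8] gap 0.179 q [-0.67 -0.24  1.92  0.    1.46 -0.57]
yaw -5.65 shift [0.003 0.002 0.045] turn [-0. -0. -0.] | half shift [0.002 0.001 0.023]
yaw 174.35 shift [0.003 0.002 0.045] turn [-0.     0.001  1.   ] | half shift [0.002 0.001 0.023]
```

View pics/w10.png

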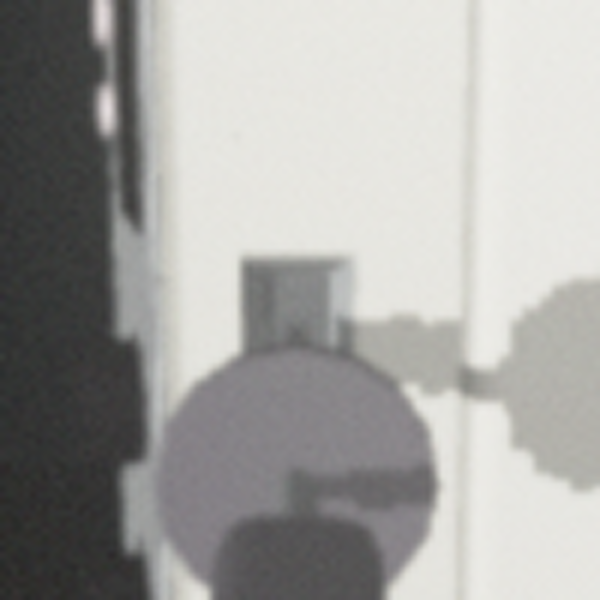

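View pics/s10.png

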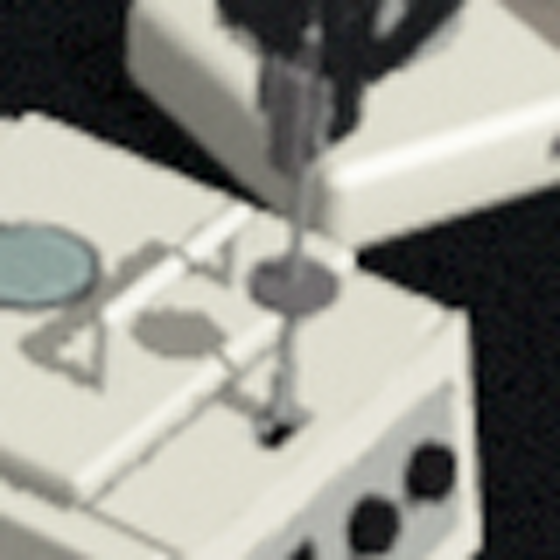

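The blade sits over the slot mouth, so I go down in stages and watch the force.

```bash
python3 -m jog '[{"dx":0,"dy":0,"dz":0.02,"wx":0,"wy":0,"wz":0},{"dx":0,"dy":0,"dz":0.04,"wx":0,"wy":0,"wz":0},{"dx":0,"dy":0,"dz":0.06,"wx":0,"wy":0,"wz":0},{"dx":0,"dy":0,"dz":0.08,"wx":0,"wy":0,"wz":0},{"dx":0,"dy":0,"dz":0.08,"wx":0,"wy":0,"wz":0}]'
python3 -c "
from h import *
st()"
```

```text
time_s: 12.28
tcp_pos: [428.7, -194.8, 291.4]
tcp_rot: [0.741, 0.671, -0.0, -0.001]
contact_force: [0.7, 0.4, -1.2]
finger_gap: 0.179
t 12.28 p [ 428.7 -194.8  291.4] yawY -5.7 tilt 0.07 F [ 0.7  0.4 -1.2] gap 0.179 q [-0.67 -0.23  1.95  0.    1.42 -0.57]
```

```bash
python3 -m jog '[{"dx":0,"dy":0,"dz":0.02,"wx":0,"wy":0,"wz":0},{"dx":0,"dy":0,"dz":0.04,"wx":0,"wy":0,"wz":0},{"dx":0,"dy":0,"dz":0.052,"wx":0,"wy":0,"wz":0},{"dx":0,"dy":0,"dz":0.06,"wx":0,"wy":0,"wz":0},{"dx":0,"dy":0,"dz":0.06,"wx":0,"wy":0,"wz":0}]'
python3 -c "
from h import *
st()"
```

```text
time_s: 12.9
tcp_pos: [429.0, -195.0, 277.3]
tcp_rot: [0.741, 0.671, 0.0, 0.0]
contact_force: [-0.3, -1.3, 0.5]
finger_gap: 0.174
t 12.9 p [ 429.  -195.   277.3] yawY -5.7 tilt 0.03 F [-0.3 -1.3  0.5] gap 0.174 q [-0.67 -0.22  1.97 -0.    1.39 -0.57]
```

```bash
python3 -m jog '[{"dx":0,"dy":0,"dz":0.012,"wx":0,"wy":0,"wz":0},{"dx":0,"dy":0,"dz":0.024,"wx":0,"wy":0,"wz":0},{"dx":0,"dy":0,"dz":0.03,"wx":0,"wy":0,"wz":0},{"dx":0,"dy":0,"dz":0.03,"wx":0,"wy":0,"wz":0}]'
python3 -c "
from h import *
st()
c=cam('side');save(c,'s11.png',(300,100,440,220),5)"
```

```text
time_s: 13.4
tcp_pos: [429.1, -195.2, 270.1]
tcp_rot: [0.741, 0.671, -0.0, 0.0]
contact_force: [-1.2, 1.3, 2.3]
finger_gap: 0.179
t 13.4 p [ 429.1 -195.2  270.1] yawY -5.7 tilt 0.05 F [-1.2  1.3  2.3] gap 0.179 q [-0.67 -0.21  1.97 -0.    1.38 -0.57]
```

View pics/s11.png

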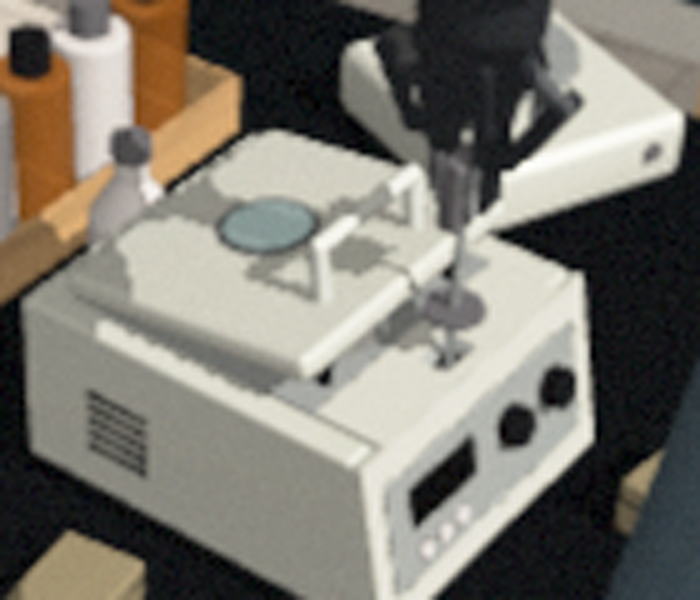

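The lid has sprung up: its front edge is raised at about (300,370) to (450,240). Now I lift the rod straight out.

```bash
python3 -m jog '[{"dx":0,"dy":0,"dz":-0.06,"wx":0,"wy":0,"wz":0},{"dx":0,"dy":0,"dz":-0.15,"wx":0,"wy":0,"wz":0},{"dx":0,"dy":0,"dz":-0.28,"wx":0,"wy":0,"wz":0},{"dx":0,"dy":0,"dz":-0.42,"wx":0,"wy":0,"wz":0},{"dx":0,"dy":0,"dz":-0.42,"wx":0,"wy":0,"wz":0}]'
python3 -c "
from h import *
st();to(583.7,147.9,372,-48.3)"
```

```text
time_s: 14.08
tcp_pos: [429.9, -195.6, 378.3]
tcp_rot: [0.741, 0.671, 0.001, 0.003]
contact_force: [-0.7, -0.2, -1.3]
finger_gap: 0.176
t 14.07 p [ 429.9 -195.6  378.3] yawY -5.7 tilt 0.39 F [-0.7 -0.2 -1.3] gap 0.176 q [-0.67 -0.27  1.83  0.    1.58 -0.57]
yaw -48.3 shift [1.428 0.475 0.023] turn [0.002 0.    0.237] | half shift [0.714 0.238 0.011]
yaw 131.7 shift [1.428 0.475 0.023] turn [-0.     0.003 -0.763] | half shift [0.714 0.238 0.011]
```

```bash
python3 -m jog '[{"dx":0.18,"dy":0,"dz":0,"wx":0,"wy":0,"wz":0.05},{"dx":0.4,"dy":0.07,"dz":0,"wx":0,"wy":0,"wz":0.1},{"dx":0.6,"dy":0.15,"dz":0,"wx":0,"wy":0,"wz":0.15},{"dx":0.8,"dy":0.23,"dz":0,"wx":0,"wy":0,"wz":0.2},{"dx":1,"dy":0.32,"dz":0.01,"wx":0,"wy":0,"wz":0.237}]'
python3 -c "
from h import *
st();to(583.7,147.9,372,-48.3)"
```

```text
time_s: 14.7
tcp_pos: [533.6, 47.8, 370.8]
tcp_rot: [0.935, 0.354, -0.001, -0.0]
contact_force: [0.0, -0.7, -0.9]
finger_gap: 0.179
t 14.7 p [533.6  47.8 370.8] yawY -48.6 tilt 0.07 F [ 0.  -0.7 -0.9] gap 0.179 q [-0.12 -0.1   1.7  -0.    1.55  0.73]
yaw -48.3 shift [ 0.415 -0.168 -0.005] turn [-0.     0.    -0.002] | half shift [ 0.208 -0.084 -0.002]
yaw 131.7 shift [ 0.415 -0.168 -0.005] turn [0.    0.    0.998] | half shift [ 0.208 -0.084 -0.002]
```

```bash
python3 -m jog '[{"dx":0.15,"dy":-0.06,"dz":0,"wx":0,"wy":0,"wz":0},{"dx":0.3,"dy":-0.12,"dz":0,"wx":0,"wy":0,"wz":0},{"dx":0.4,"dy":-0.168,"dz":0,"wx":0,"wy":0,"wz":0},{"dx":0.4,"dy":-0.168,"dz":0,"wx":0,"wy":0,"wz":0},{"dx":0.4,"dy":-0.168,"dz":0,"wx":0,"wy":0,"wz":0}]'
python3 -c "
from h import *
st();to(584,148,372,-48.3)
c=cam('wrist');save(c,'w12.png',(225,90,380,230),5)
p=state()['tcp_pos'];print(p,proj(c,[[p[0],p[1],p[2]-164+75]]))
Q=lambda u,v,z=80:pt(c,225+u/5,90+v/5,z)[:2].round(1)
"
```

```text
time_s: 15.32
tcp_pos: [579.8, 143.2, 371.0]
tcp_rot: [0.935, 0.355, -0.001, -0.0]
contact_force: [-0.4, -1.0, -0.5]
finger_gap: 0.181
t 15.32 p [579.8 143.2 371. ] yawY -48.4 tilt 0.1 F [-0.4 -1.  -0.5] gap 0.181 q [ 0.05  0.05  1.55 -0.    1.55  0.9 ]
yaw -48.3 shift [ 0.025 -0.003 -0.004] turn [-0.     0.001 -0.   ] | half shift [ 0.013 -0.002 -0.002]
yaw 131.7 shift [ 0.025 -0.003 -0.004] turn [0.001 0.    1.   ] | half shift [ 0.013 -0.002 -0.002]
[579.83264925 142.96992704 371.3539541 ] [[318.85462947 210.00603883]]
```

View pics/w12.png

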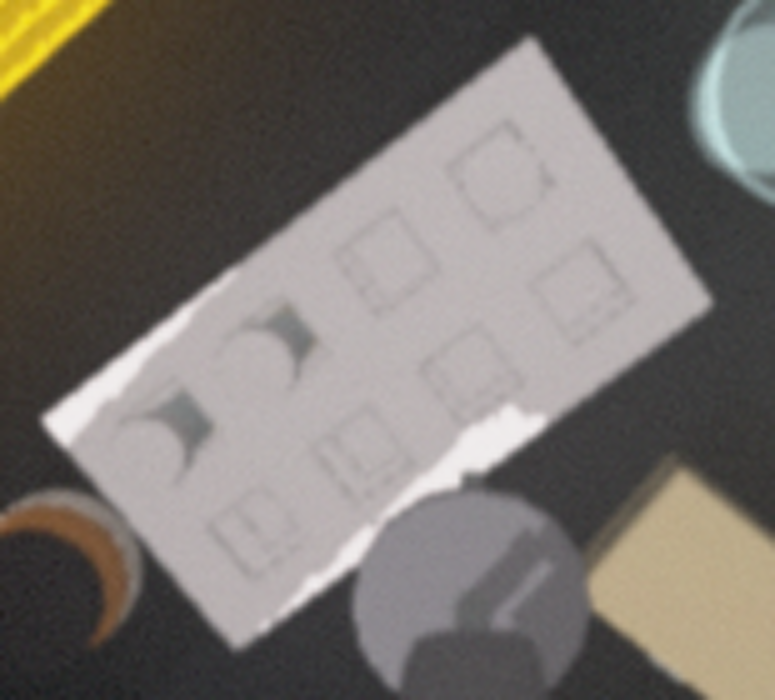

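```bash
python3 -m jog '[{"dx":0.025,"dy":-0.003,"dz":0.02,"wx":0,"wy":0,"wz":0},{"dx":0.025,"dy":-0.003,"dz":0.12,"wx":0,"wy":0,"wz":0},{"dx":0.025,"dy":-0.003,"dz":0.25,"wx":0,"wy":0,"wz":0},{"dx":0.025,"dy":-0.003,"dz":0.36,"wx":0,"wy":0,"wz":0},{"dx":0.025,"dy":-0.003,"dz":0.36,"wx":0,"wy":0,"wz":0}]'
python3 -c "
from h import *
st();to(584,148,172,-48.3)
c=cam('wrist');save(c,'w13.png',(225,90,380,230),5)
c=cam('side');save(c,'s13.png',(230,150,350,290),4.2)
"
```

```text
time_s: 16.0
tcp_pos: [583.0, 148.0, 279.0]
tcp_rot: [0.935, 0.355, -0.003, -0.001]
contact_force: [0.5, -0.6, 0.0]
finger_gap: 0.182
t 16.0 p [583. 148. 279.] yawY -48.4 tilt 0.33 F [ 0.5 -0.6  0. ] gap 0.182 q [0.06 0.11 1.65 0.   1.39 0.91]
yaw -48.3 shift [0.005 0.004 0.428] turn [-0.001  0.001 -0.001] | half shift [0.003 0.002 0.214]
yaw 131.7 shift [0.005 0.004 0.428] turn [0.002 0.002 0.999] | half shift [0.003 0.002 0.214]
```

View pics/w13.png

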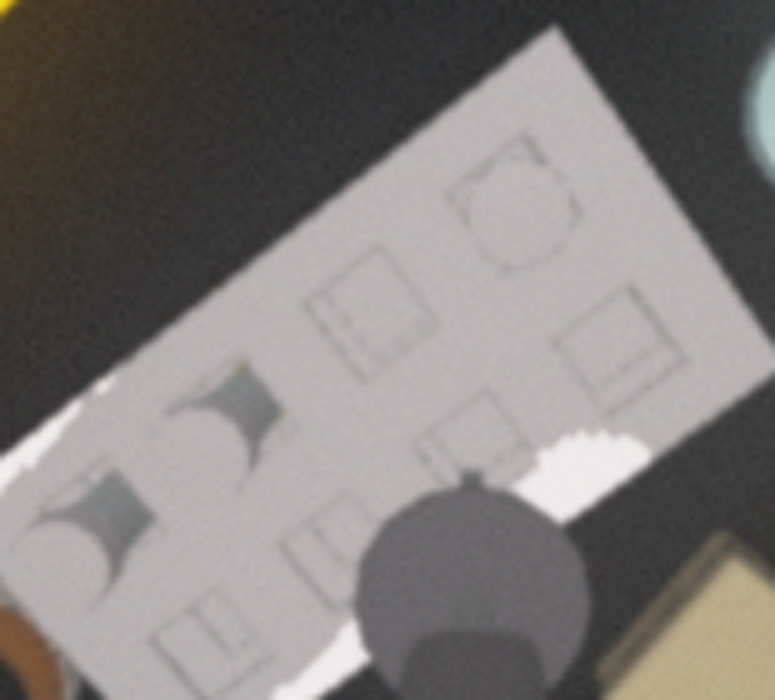

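View pics/s13.png

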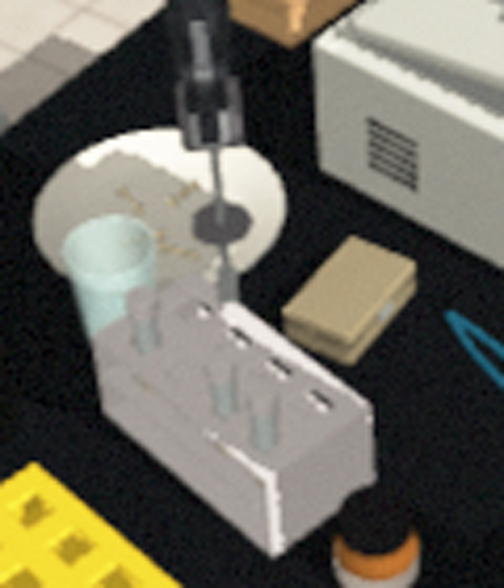

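```bash
python3 -m jog '[{"dx":0.003,"dy":0.003,"dz":0.05,"wx":0,"wy":0,"wz":0},{"dx":0.003,"dy":0.003,"dz":0.1,"wx":0,"wy":0,"wz":0},{"dx":0.003,"dy":0.003,"dz":0.15,"wx":0,"wy":0,"wz":0},{"dx":0.003,"dy":0.003,"dz":0.2,"wx":0,"wy":0,"wz":0},{"dx":0.003,"dy":0.003,"dz":0.2,"wx":0,"wy":0,"wz":0}]'
python3 -c "
from h import *
st();to(584,148,172,-48.3)
c=cam('side');save(c,'s14.png',(230,150,350,290),4.2)
c=cam('wrist');save(c,'w14.png',(225,90,380,230),5)
"
```

```text
time_s: 16.73
tcp_pos: [584.6, 148.3, 230.2]
tcp_rot: [0.935, 0.355, -0.001, -0.0]
contact_force: [1.8, -0.2, -1.0]
finger_gap: 0.175
t 16.73 p [584.6 148.3 230.2] yawY -48.4 tilt 0.18 F [ 1.8 -0.2 -1. ] gap 0.175 q [ 0.06  0.15  1.69 -0.    1.3   0.9 ]
yaw -48.3 shift [-0.002 -0.     0.233] turn [-0.001  0.001 -0.   ] | half shift [-0.001 -0.     0.116]
yaw 131.7 shift [-0.002 -0.     0.233] turn [0.001 0.001 1.   ] | half shift [-0.001 -0.     0.116]
```

View pics/s14.png

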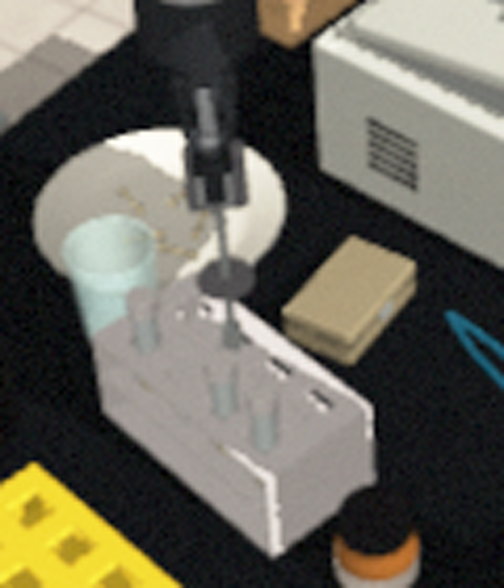

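The blade has entered the well freely, so I lower it the rest of the way.

```bash
python3 -m jog '[{"dx":-0.002,"dy":0,"dz":0.06,"wx":0,"wy":0,"wz":0},{"dx":-0.002,"dy":0,"dz":0.12,"wx":0,"wy":0,"wz":0},{"dx":-0.002,"dy":0,"dz":0.17,"wx":0,"wy":0,"wz":0},{"dx":-0.002,"dy":0,"dz":0.2,"wx":0,"wy":0,"wz":0},{"dx":-0.002,"dy":0,"dz":0.2,"wx":0,"wy":0,"wz":0}]'
python3 -c "
from h import *
st()"
python3 -m jog '[{"dx":0,"dy":0,"dz":0.01,"wx":0,"wy":0,"wz":0},{"dx":0,"dy":0,"dz":0.02,"wx":0,"wy":0,"wz":0},{"dx":0,"dy":0,"dz":0.02,"wx":0,"wy":0,"wz":0}]'
python3 -c "
from h import *
st()"
```

```text
time_s: 17.45
tcp_pos: [584.7, 148.0, 181.1]
tcp_rot: [0.935, 0.355, -0.001, -0.0]
contact_force: [-0.1, 0.5, -1.4]
finger_gap: 0.177
t 17.45 p [584.7 148.  181.1] yawY -48.4 tilt 0.09 F [-0.1  0.5 -1.4] gap 0.177 q [ 0.06  0.2   1.73 -0.    1.21  0.9 ]
time_s: 17.82
tcp_pos: [585.1, 148.0, 177.1]
tcp_rot: [0.935, 0.355, 0.0, -0.0]
contact_force: [-0.3, -0.3, -0.7]
finger_gap: 0.183
t 17.82 p [585.1 148.  177.1] yawY -48.4 tilt 0.0 F [-0.3 -0.3 -0.7] gap 0.183 q [0.06 0.21 1.73 0.   1.2  0.9 ]
```

```bash
python3 -m jog '[{"dx":0,"dy":0,"dz":0.008,"wx":0,"wy":0,"wz":0},{"dx":0,"dy":0,"dz":0.016,"wx":0,"wy":0,"wz":0},{"dx":0,"dy":0,"dz":0.016,"wx":0,"wy":0,"wz":0}]'
python3 -c "
from h import *
st()"
```

```text
time_s: 18.2
tcp_pos: [585.5, 148.1, 174.4]
tcp_rot: [0.935, 0.355, 0.0, 0.0]
contact_force: [-2.3, 0.5, 3.7]
finger_gap: 0.177
t 18.2 p [585.5 148.1 174.4] yawY -48.4 tilt 0.04 F [-2.3  0.5  3.7] gap 0.177 q [0.06 0.21 1.73 0.   1.2  0.9 ]
```

```bash
python3 -m jog '[{"dx":0,"dy":0,"dz":0,"wx":0,"wy":0,"wz":0},{"dx":0,"dy":0,"dz":0,"wx":0,"wy":0,"wz":0},{"dx":0,"dy":0,"dz":0,"wx":0,"wy":0,"wz":0}]' 60
python3 -m jog '[{"dx":0,"dy":0,"dz":-0.06,"wx":0,"wy":0,"wz":0},{"dx":0,"dy":0,"dz":-0.2,"wx":0,"wy":0,"wz":0},{"dx":0,"dy":0,"dz":-0.4,"wx":0,"wy":0,"wz":0},{"dx":0,"dy":0,"dz":-0.6,"wx":0,"wy":0,"wz":0},{"dx":0,"dy":0,"dz":-0.7,"wx":0,"wy":0,"wz":0}]' 60
python3 -c "
from h import *
st()
c=cam('side');save(c,'s15.png',None,1.25)
c=cam('wrist');save(c,'w15.png',None,1.25)
"
```

```text
time_s: 18.58
tcp_pos: [585.0, 148.0, 172.8]
tcp_rot: [0.935, 0.355, -0.0, -0.0]
contact_force: [-0.1, -0.5, -0.4]
finger_gap: 0.702
time_s: 19.2
tcp_pos: [586.0, 148.1, 353.4]
tcp_rot: [0.935, 0.355, 0.003, 0.001]
contact_force: [-0.3, 0.4, -0.1]
finger_gap: 0.702
t 19.2 p [586.  148.1 353.4] yawY -48.4 tilt 0.39 F [-0.3  0.4 -0.1] gap 0.702 q [0.06 0.07 1.56 0.   1.51 0.9 ]
```

View pics/s15.png

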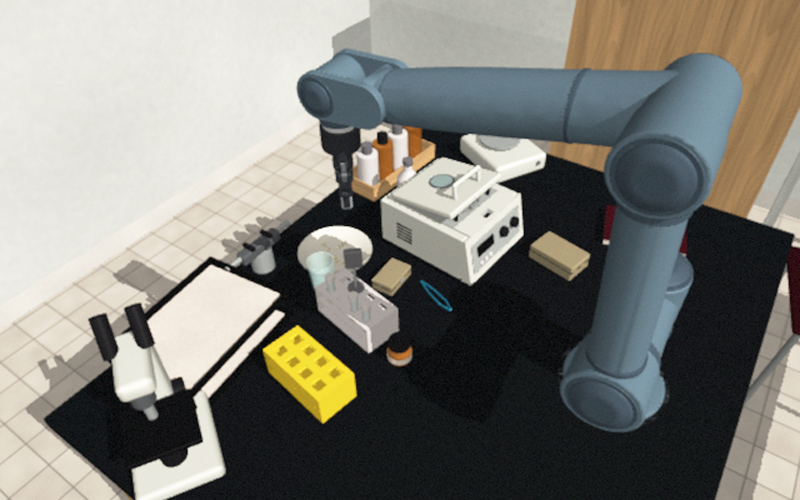

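View pics/w15.png

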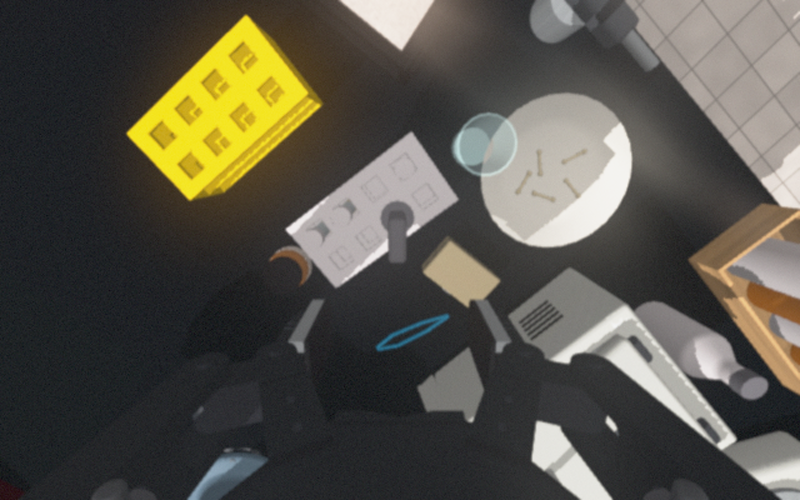

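The rod hangs in its well and the lid is ajar. Next I move above the handle.

```bash
python3 -m jog '[{"dx":-0.2,"dy":0.1,"dz":-0.02,"wx":0,"wy":0,"wz":-0.05},{"dx":-0.4,"dy":0.2,"dz":-0.02,"wx":0,"wy":0,"wz":-0.1},{"dx":-0.6,"dy":0.3,"dz":-0.02,"wx":0,"wy":0,"wz":-0.15},{"dx":-0.8,"dy":0.4,"dz":-0.02,"wx":0,"wy":0,"wz":-0.2},{"dx":-0.95,"dy":0.45,"dz":-0.02,"wx":0,"wy":0,"wz":-0.237}]'
python3 -c "
from h import *
st();to(495,-198,355,-5.65)"
```

```text
time_s: 19.92
tcp_pos: [480.9, -95.5, 351.6]
tcp_rot: [0.741, 0.672, -0.0, -0.001]
contact_force: [0.1, 0.2, 0.9]
finger_gap: 0.703
t 19.93 p [480.9 -95.5 351.6] yawY -5.6 tilt 0.12 F [0.1 0.2 0.9] gap 0.703 q [-0.43 -0.21  1.83 -0.    1.53 -0.33]
yaw -5.65 shift [-0.403  0.096 -0.014] turn [-0.001 -0.     0.001] | half shift [-0.201  0.048 -0.007]
yaw 174.35 shift [-0.403  0.096 -0.014] turn [ 0.    -0.001 -0.999] | half shift [-0.201  0.048 -0.007]
```

```bash
python3 -m jog '[{"dx":-0.2,"dy":0.05,"dz":0,"wx":0,"wy":0,"wz":0},{"dx":-0.4,"dy":0.096,"dz":0,"wx":0,"wy":0,"wz":0},{"dx":-0.4,"dy":0.096,"dz":0,"wx":0,"wy":0,"wz":0},{"dx":-0.4,"dy":0.096,"dz":0,"wx":0,"wy":0,"wz":0}]'
python3 -c "
from h import *
st()
c=cam('wrist');save(c,'w16.png',None,1.25)
c=cam('side');save(c,'s16.png',(300,100,440,220),5)
"
```

```text
time_s: 20.42
tcp_pos: [495.9, -195.3, 351.9]
tcp_rot: [0.741, 0.671, -0.0, -0.001]
contact_force: [0.7, 0.6, 0.2]
finger_gap: 0.703
t 20.43 p [ 495.9 -195.3  351.9] yawY -5.7 tilt 0.12 F [0.7 0.6 0.2] gap 0.703 q [-0.59 -0.1   1.73  0.    1.52 -0.49]
```

View pics/w16.png

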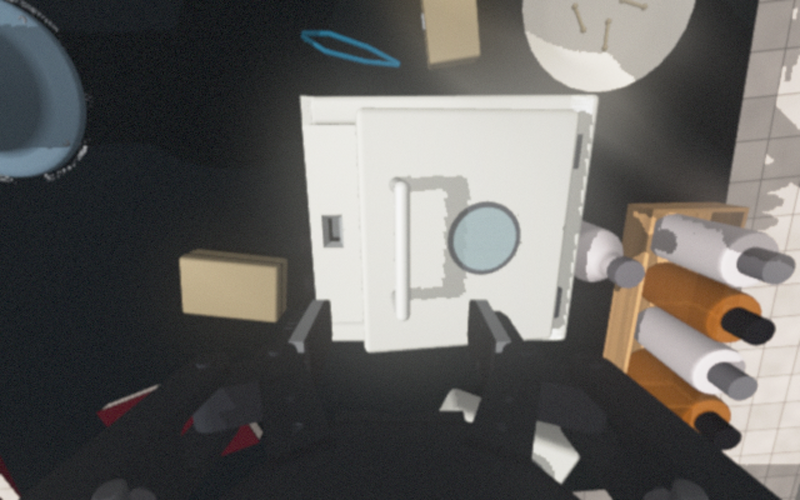

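View pics/s16.png

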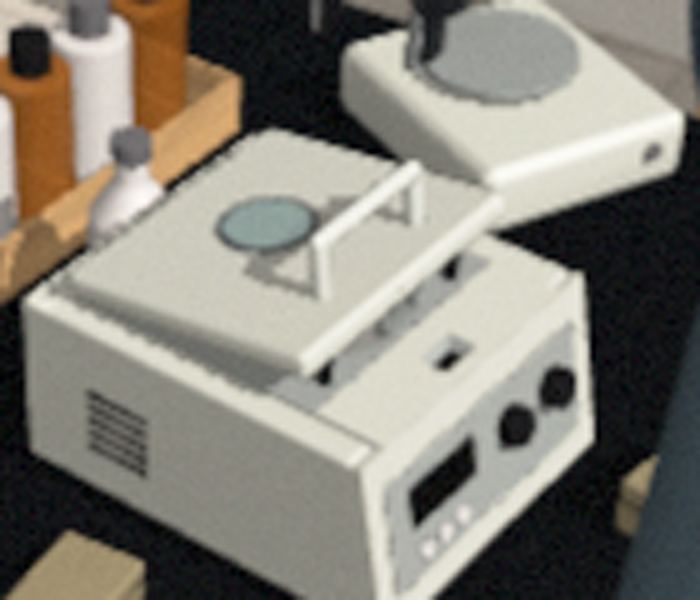

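Run:
```python
from h import *
c=load('wrist'); w=cloud(c)
for v in range(190,318,20):
    print(v,pt(c,401/1.25,v/1.25).round(1))
a=pt(c,401/1.25,180/1.25,235);b=pt(c,402/1.25,318/1.25,235);print(a,b,(a+b)/2, np.degrees(np.arctan2(a[1]-b[1],a[0]-b[0])))
# lid plane
for u,v in [(380,200),(380,300),(560,150),(540,320),(430,130)]: print(u,v,pt(c,u/1.25,v/1.25).round(1))
# hinge from geometry: handle f,u
s=np.radians(-5.65);X=np.array([np.cos(s),np.sin(s)])
hz=(a[2])
```

```text
190 [ 502.1 -151.7  233. ]
210 [ 500.8 -165.9  233.7]
230 [ 499.3 -180.6  233.6]
250 [ 497.8 -195.8  233.6]
270 [ 496.3 -211.6  233.4]
290 [ 494.6 -228.2  232.7]
310 [ 493.  -244.9  233.2]
[ 502.84376111 -144.60105156  235.        ] [ 493.17216446 -250.9671243   235.        ] [ 498.00796278 -197.78408793  235.        ] 84.8045273417675
380 200 [ 483.5 -162.6  191.9]
380 300 [ 473.1 -253.   191.8]
560 150 [ 641.5 -137.9  171.1]
540 320 [ 626.7 -299.5  170.8]
430 130 [ 529.8 -111.2  186.6]
```

Run:
```python
from h import *
st();to(498,-197.8,222.5,-5.5)
```

```text
t 20.52 p [ 496.2 -194.6  352.6] yawY -5.6 tilt 0.04 F [ 0.   0.6 -1.1] gap 0.702 q [-0.59 -0.1   1.73  0.    1.51 -0.49]
yaw -5.5 shift [-0.012  0.009  0.52 ] turn [-0.    -0.    -0.001] | half shift [-0.006  0.004  0.26 ]
yaw 174.5 shift [-0.012  0.009  0.52 ] turn [-0.     0.     0.999] | half shift [-0.006  0.004  0.26 ]
```

```bash
python3 -m jog '[{"dx":-0.012,"dy":0.009,"dz":0.1,"wx":0,"wy":0,"wz":0},{"dx":-0.012,"dy":0.009,"dz":0.25,"wx":0,"wy":0,"wz":0},{"dx":-0.012,"dy":0.009,"dz":0.4,"wx":0,"wy":0,"wz":0},{"dx":-0.012,"dy":0.009,"dz":0.52,"wx":0,"wy":0,"wz":0},{"dx":-0.012,"dy":0.009,"dz":0.52,"wx":0,"wy":0,"wz":0}]' 50
python3 -c "
from h import *
st()
c=cam('side');save(c,'s17.png',(300,100,440,220),5)"
```

```text
time_s: 21.15
tcp_pos: [496.9, -196.9, 220.5]
tcp_rot: [0.741, 0.672, -0.001, -0.003]
contact_force: [-0.5, 0.2, 0.9]
finger_gap: 0.589
t 21.15 p [ 496.9 -196.9  220.5] yawY -5.6 tilt 0.32 F [-0.5  0.2  0.9] gap 0.589 q [-0.59  0.    1.87  0.    1.27 -0.49]
```

View pics/s17.png

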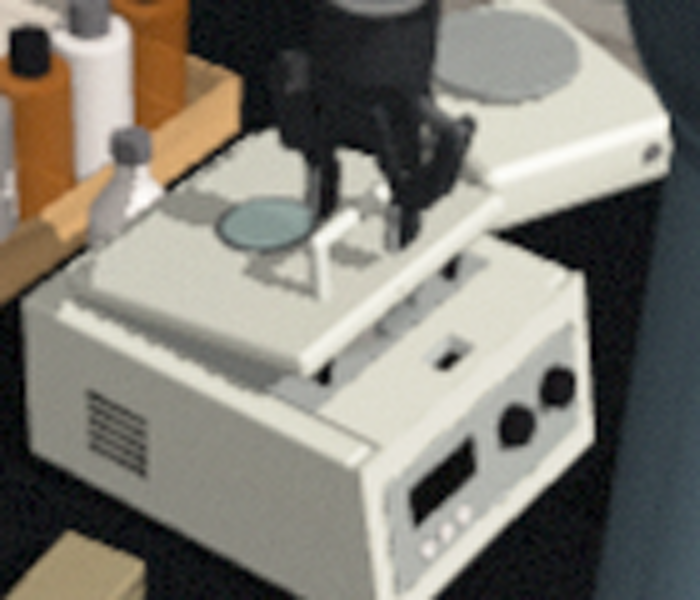

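The fingers straddle the bar. I close on it lightly.

```bash
python3 -m jog '[{"dx":0,"dy":0,"dz":0,"wx":0,"wy":0,"wz":0},{"dx":0,"dy":0,"dz":0,"wx":0,"wy":0,"wz":0},{"dx":0,"dy":0,"dz":0,"wx":0,"wy":0,"wz":0},{"dx":0,"dy":0,"dz":0,"wx":0,"wy":0,"wz":0}]' 3 30
python3 -c "
from h import *
st()"
```

```text
time_s: 21.7
tcp_pos: [496.9, -199.1, 224.1]
tcp_rot: [0.741, 0.671, -0.002, -0.001]
contact_force: [-8.5, 0.5, 5.4]
finger_gap: 0.125
t 21.7 p [ 496.9 -199.1  224.1] yawY -5.7 tilt 0.22 F [-8.5  0.5  5.4] gap 0.125 q [-0.59 -0.    1.87 -0.    1.28 -0.49]
```

```bash
python3 -m jog '[{"dx":0,"dy":0.026,"dz":-0.049,"wx":0,"wy":0,"wz":0},{"dx":0,"dy":0.058,"dz":-0.095,"wx":0,"wy":0,"wz":0},{"dx":0,"dy":0.101,"dz":-0.15,"wx":0,"wy":0,"wz":0},{"dx":0,"dy":0.149,"dz":-0.2,"wx":0,"wy":0,"wz":0},{"dx":0,"dy":0.202,"dz":-0.244,"wx":0,"wy":0,"wz":0}]'
python3 -c "
from h import *
st()
c=cam('side');save(c,'s18.png',(280,60,440,220),4.5)"
```

```text
time_s: 22.32
tcp_pos: [546.6, -203.8, 287.3]
tcp_rot: [0.741, 0.671, -0.002, -0.002]
contact_force: [-13.9, 3.8, 12.8]
finger_gap: 0.127
t 22.32 p [ 546.6 -203.8  287.3] yawY -5.7 tilt 0.36 F [-13.9   3.8  12.8] gap 0.127 q [-0.55  0.06  1.69 -0.    1.4  -0.45]
```

View pics/s18.png

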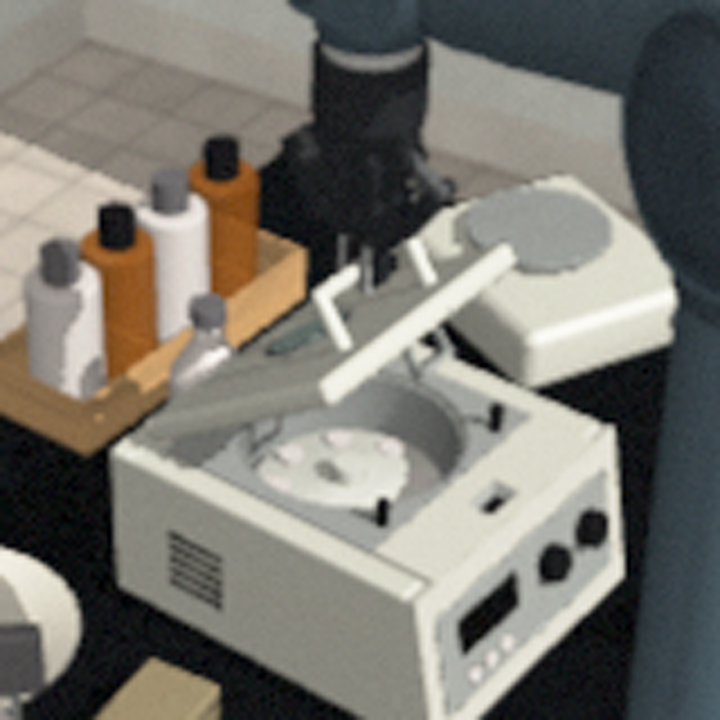

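```bash
python3 -m jog '[{"dx":0,"dy":0.065,"dz":-0.054,"wx":0,"wy":0,"wz":0},{"dx":0,"dy":0.141,"dz":-0.092,"wx":0,"wy":0,"wz":0},{"dx":0,"dy":0.22,"dz":-0.121,"wx":0,"wy":0,"wz":0},{"dx":0,"dy":0.302,"dz":-0.14,"wx":0,"wy":0,"wz":0},{"dx":0,"dy":0.386,"dz":-0.149,"wx":0,"wy":0,"wz":0}]'
python3 -c "
from h import *
st()
c=cam('side');save(c,'s19.png',(280,40,440,200),4.5)"
```

```text
time_s: 23.0
tcp_pos: [644.8, -213.2, 323.4]
tcp_rot: [0.741, 0.671, 0.0, -0.0]
contact_force: [-3.2, 2.8, 3.6]
finger_gap: 0.123
t 23.0 p [ 644.8 -213.2  323.4] yawY -5.7 tilt 0.01 F [-3.2  2.8  3.6] gap 0.123 q [-0.49  0.26  1.4   0.    1.48 -0.39]
```

View pics/s19.png

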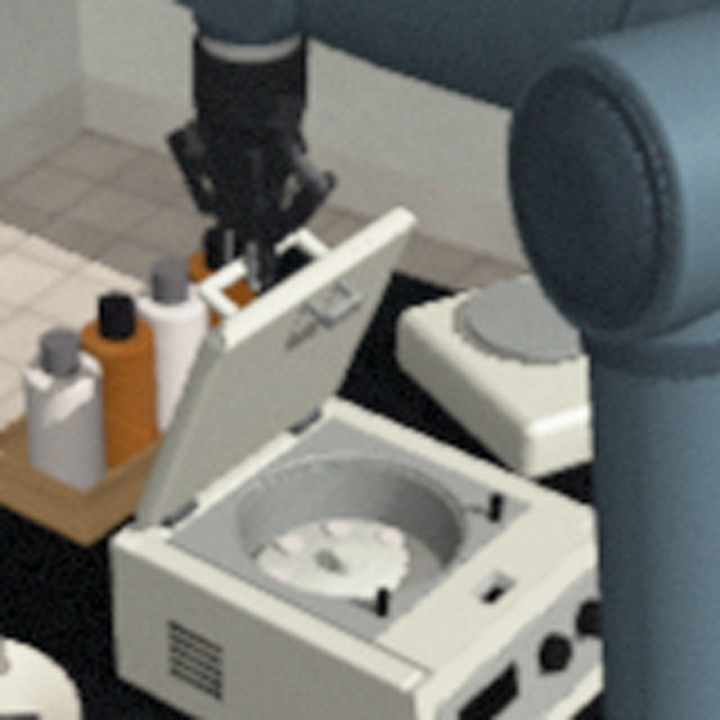

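```bash
python3 -m jog '[{"dx":0,"dy":0.07,"dz":0,"wx":0,"wy":0,"wz":0},{"dx":0,"dy":0.12,"dz":0.004,"wx":0,"wy":0,"wz":0},{"dx":0,"dy":0.145,"dz":0.008,"wx":0,"wy":0,"wz":0},{"dx":0,"dy":0.16,"dz":0.011,"wx":0,"wy":0,"wz":0},{"dx":0,"dy":0.16,"dz":0.011,"wx":0,"wy":0,"wz":0}]'
python3 -c "
from h import *
st()
c=cam('side');save(c,'s20.png',(280,40,440,200),4.5)"
```

```text
time_s: 23.68
tcp_pos: [684.3, -217.0, 319.6]
tcp_rot: [0.741, 0.671, 0.0, -0.0]
contact_force: [-2.7, 3.9, 5.8]
finger_gap: 0.123
t 23.68 p [ 684.3 -217.   319.6] yawY -5.7 tilt 0.04 F [-2.7  3.9  5.8] gap 0.123 q [-0.46  0.36  1.29  0.    1.5  -0.37]
```

View pics/s20.png

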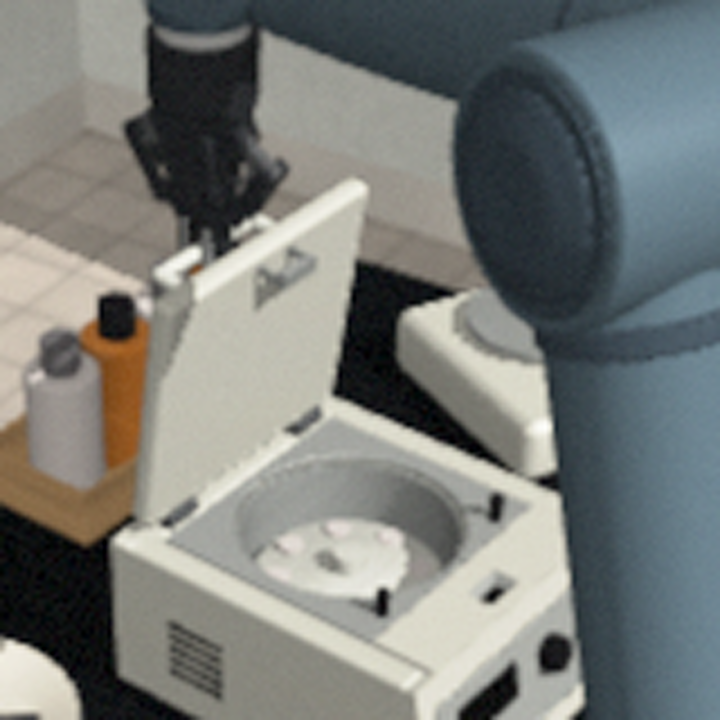

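The lid looks nearly upright but I have felt no stop yet, so I push a little farther.

```bash
python3 -m jog '[{"dx":0,"dy":0.02,"dz":0.003,"wx":0,"wy":0,"wz":0},{"dx":0,"dy":0.04,"dz":0.007,"wx":0,"wy":0,"wz":0},{"dx":0,"dy":0.04,"dz":0.007,"wx":0,"wy":0,"wz":0}]'
python3 -c "
from h import *
st()"
```

```text
time_s: 24.1
tcp_pos: [692.7, -217.8, 317.9]
tcp_rot: [0.741, 0.671, -0.001, -0.002]
contact_force: [-10.8, 6.1, 7.2]
finger_gap: 0.127
t 24.1 p [ 692.7 -217.8  317.9] yawY -5.7 tilt 0.3 F [-10.8   6.1   7.2] gap 0.127 q [-0.46  0.38  1.26 -0.    1.51 -0.36]
```

```bash
python3 -m jog '[{"dx":0,"dy":0.015,"dz":0.003,"wx":0,"wy":0,"wz":0},{"dx":0,"dy":0.03,"dz":0.006,"wx":0,"wy":0,"wz":0},{"dx":0,"dy":0.03,"dz":0.006,"wx":0,"wy":0,"wz":0}]'
python3 -c "
from h import *
st()
c=cam('wrist');save(c,'w21.png')
c=cam('side');save(c,'s21.png',(280,40,440,200),4.5)
save(cam('scene'),'sc21.png',(170,80,340,250),4.5)"
```

```text
time_s: 24.48
tcp_pos: [699.0, -218.4, 316.5]
tcp_rot: [0.741, 0.671, -0.002, -0.004]
contact_force: [-16.2, 5.9, 9.3]
finger_gap: 0.126
t 24.48 p [ 699.  -218.4  316.5] yawY -5.7 tilt 0.5 F [-16.2   5.9   9.3] gap 0.126 q [-0.46  0.4   1.24 -0.    1.51 -0.36]
```

View pics/s21.png

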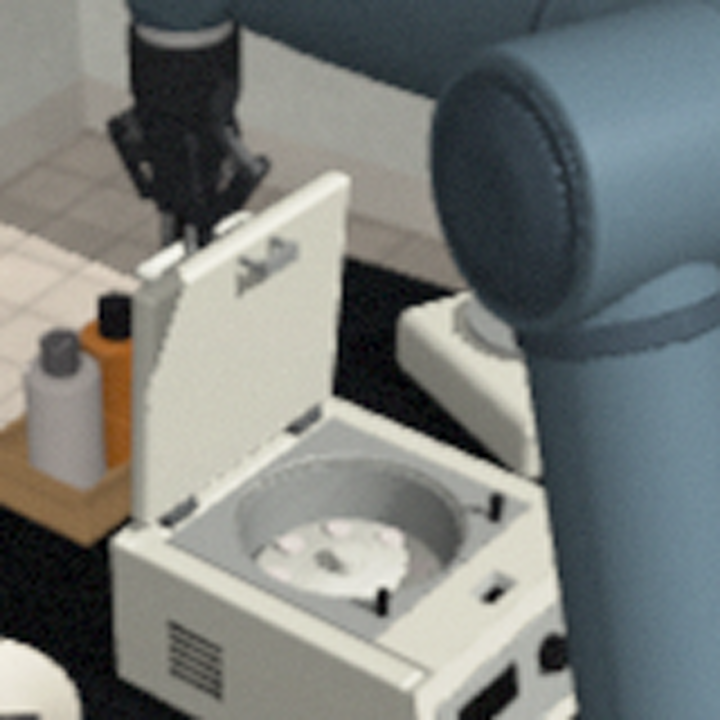

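View pics/sc21.png

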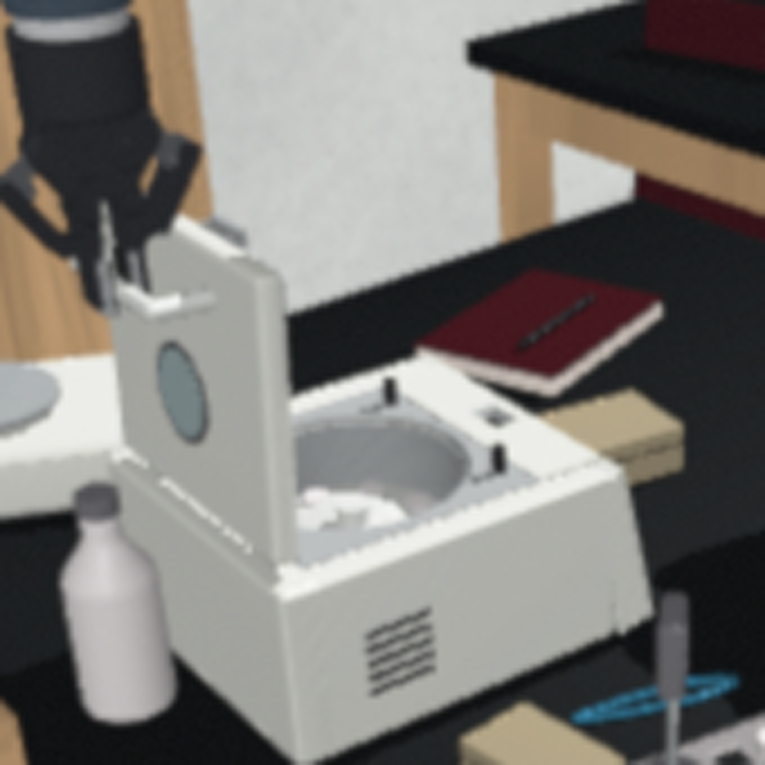

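View pics/w21.png

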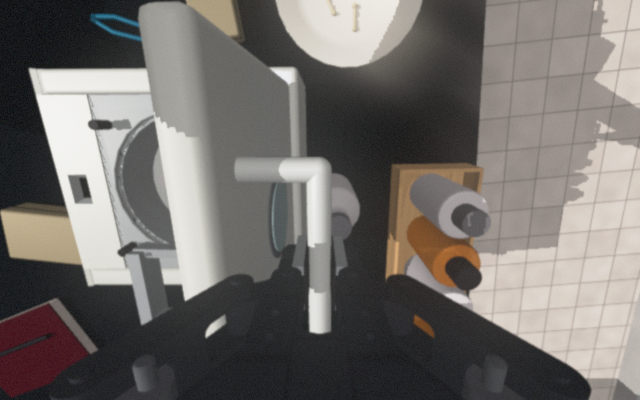

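Run:
```python
from h import *
c=load('wrist')
for u,v in [(319,190),(319,220),(319,315)]: print('bar',pt(c,u,v).round(1))
w=cloud(c)
n=[];
pts=w[150:230,190:262].reshape(-1,3); pts=pts[~np.isnan(pts[:,0])]
m=(pts[:,2]>170)&(pts[:,2]<345); pts=pts[m]
# scene cam: lid outer face
cs=load('scene'); ws=cloud(cs)
def P(u,v): return (170+u/4.5,80+v/4.5)
def plane(q):
    q=q[~np.isnan(q[:,0])]; 
    for _ in range(4):
        m=np.median(q,0); U,S,V=np.linalg.svd(q-q.mean(0)); d=(q-q.mean(0))@V[2]; q=q[np.abs(d)<max(3*np.median(np.abs(d)),1)]
    return q.mean(0),V[2],len(q)
(u0,v0),(u1,v1)=P(140,330),P(155,410)
q=ws[int(v0):int(v1),int(P(205,0)[0]):int(P(255,0)[0])].reshape(-1,3)
ctr,nn,k=plane(q); print('outer face',ctr.round(1),nn.round(3),k,'elev of normal',np.degrees(np.arcsin(abs(nn[2]))))
sd=load('side'); wd=cloud(sd)
# inner face in side crop approx (180..320, 300..450)/4.5+(280,40)
q=wd[40+300//4:40+400//4, 280+200//4:280+300//4]
q=wd[int(40+310/4.5):int(40+420/4.5), int(280+180/4.5):int(280+310/4.5)].reshape(-1,3)
ctr,nn,k=plane(q); print('inner face',ctr.round(1),nn.round(3),k,np.degrees(np.arcsin(abs(nn[2]))))
```

```text
bar [ 703.7 -178.4  323.8]
bar [ 702.3 -192.9  323.6]
bar [ 697.1 -245.1  324.1]
outer face [ 668.9 -152.3  273.5] [ 0.993 -0.098  0.062] 171 elev of normal 3.5551203578420156
inner face [ 645.  -204.8  246.3] [-0.995  0.087 -0.049] 656 2.800042991062529
```

The lid measures about 1.5 rad, so I am pushing against the stop and it is yielding a little. I back off before letting go.

```bash
python3 -m jog '[{"dx":0,"dy":-0.02,"dz":-0.003,"wx":0,"wy":0,"wz":0},{"dx":0,"dy":-0.04,"dz":-0.008,"wx":0,"wy":0,"wz":0},{"dx":0,"dy":-0.06,"dz":-0.011,"wx":0,"wy":0,"wz":0},{"dx":0,"dy":-0.06,"dz":-0.011,"wx":0,"wy":0,"wz":0}]'
python3 -c "
from h import *
st()"
```

```text
time_s: 25.12
tcp_pos: [686.2, -217.2, 319.6]
tcp_rot: [0.741, 0.671, 0.0, -0.0]
contact_force: [-5.3, 4.2, 6.0]
finger_gap: 0.123
t 25.12 p [ 686.2 -217.2  319.6] yawY -5.7 tilt 0.04 F [-5.3  4.2  6. ] gap 0.123 q [-0.46  0.36  1.28  0.    1.5  -0.36]
```

```bash
python3 -m jog '[{"dx":0,"dy":0,"dz":0,"wx":0,"wy":0,"wz":0},{"dx":0,"dy":0,"dz":0,"wx":0,"wy":0,"wz":0},{"dx":0,"dy":0,"dz":0,"wx":0,"wy":0,"wz":0}]' 28
python3 -c "
from h import *
st()
c=cam('wrist');save(c,'w22.png')
for u,v in [(319,190),(319,220)]: print('bar',pt(c,u,v).round(1))"
```

```text
time_s: 25.5
tcp_pos: [686.8, -218.1, 317.5]
tcp_rot: [0.742, 0.671, -0.0, -0.0]
contact_force: [-0.0, -0.3, 0.2]
finger_gap: 0.325
t 25.5 p [ 686.8 -218.1  317.5] yawY -5.7 tilt 0.01 F [-0.  -0.3  0.2] gap 0.325 q [-0.46  0.36  1.28 -0.    1.5  -0.36]
bar [ 682.9 -258.1    0.9]
bar [ 6.776e+02 -3.113e+02 -3.000e-01]
```

View pics/w22.png

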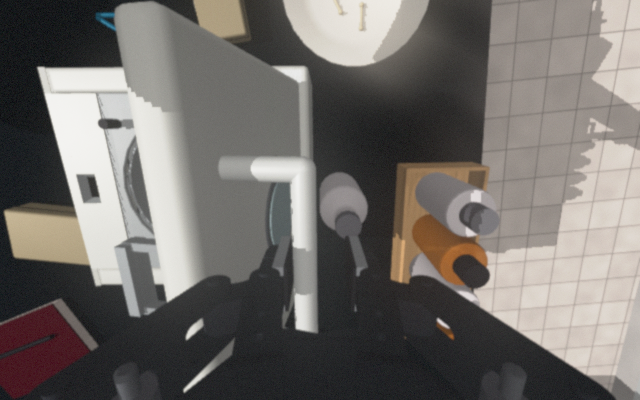

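```bash
python3 -m jog '[{"dx":0,"dy":-0.014,"dz":0,"wx":0,"wy":0,"wz":0},{"dx":0,"dy":-0.014,"dz":-0.05,"wx":0,"wy":0,"wz":0},{"dx":0,"dy":-0.014,"dz":-0.12,"wx":0,"wy":0,"wz":0},{"dx":0,"dy":-0.014,"dz":-0.22,"wx":0,"wy":0,"wz":0},{"dx":0,"dy":-0.014,"dz":-0.36,"wx":0,"wy":0,"wz":0}]'
python3 -c "
from h import *
st()
c=cam('wrist');save(c,'w23.png')
save(cam('scene'),'sc23.png',None,1.25)
c=cam('side');save(c,'s23.png',None,1.25)
wd=cloud(c)
"
```

```text
time_s: 26.18
tcp_pos: [683.2, -217.4, 409.6]
tcp_rot: [0.741, 0.671, -0.0, -0.0]
contact_force: [0.2, -0.7, 0.2]
finger_gap: 0.327
t 26.18 p [ 683.2 -217.4  409.6] yawY -5.7 tilt 0.0 F [ 0.2 -0.7  0.2] gap 0.327 q [-0.47  0.33  1.16  0.    1.65 -0.37]
```

View pics/sc23.png

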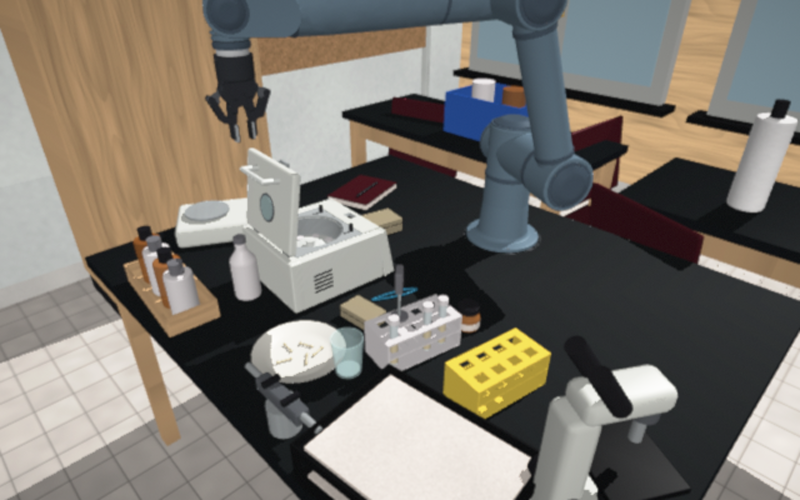

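View pics/s23.png

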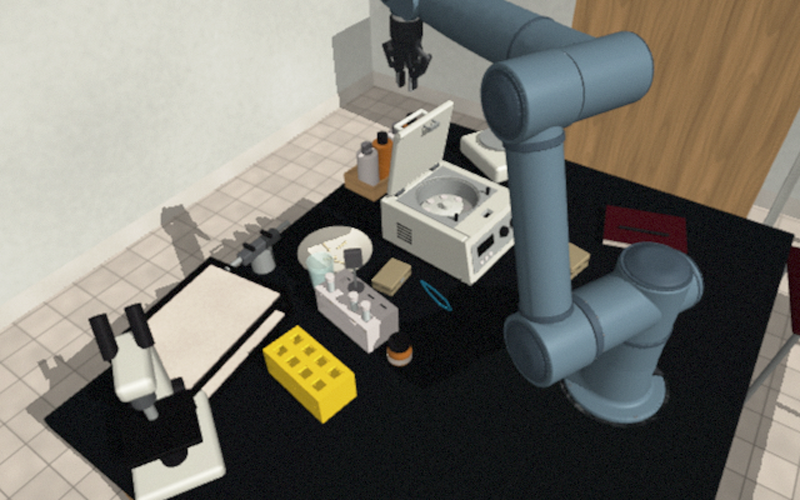

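View pics/w23.png

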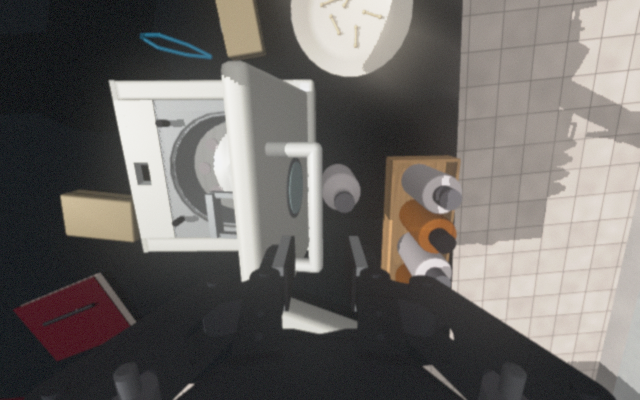

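Run:
```python
from h import *
c=load('wrist')
for u,v in [(315,170),(316,210),(316,245)]: print('bar',pt(c,u,v).round(1))
sd=load('side'); wd=cloud(sd)
q=wd[int(135/1.25):int(165/1.25), int(400/1.25):int(440/1.25)].reshape(-1,3); q=q[~np.isnan(q[:,0])]
for _ in range(4):
    U,S,V=np.linalg.svd(q-q.mean(0)); d=(q-q.mean(0))@V[2]; q=q[np.abs(d)<max(3*np.median(np.abs(d)),1)]
print(V[2],90-np.degrees(np.arcsin(abs(V[2][2]))))
# rod upright?
c=load('scene'); w=cloud(c)
for n in ('scene','side'):
    w=cloud(load(n))
    for z in (160,175,190):
        m=(abs(w[...,2]-z)<7)&(w[...,0]>540)&(w[...,0]<630)&(w[...,1]>110)&(w[...,1]<190); print(n,z,w[m].mean(0).round(1))
    m=(w[...,2]>196)&(w[...,0]>540)&(w[...,0]<630)&(w[...,1]>110)&(w[...,1]<190); print(w[m][:,2].max())
save(c,'sc23c.png',(265,200,385,305),6); save(load('side'),'s23c.png',(240,180,370,295),5)
```

```text
bar [ 684.  -183.1  328.6]
bar [ 681.5 -215.6  327.7]
bar [ 678.3 -246.2  327.9]
[ 0.98116448 -0.09331558  0.16914039] 80.26215674908397
scene 160 [598.4 161.5 160.3]
scene 175 [598.3 161.8 174.7]
scene 190 [596.7 160.2 190.9]
200.86804119974212
side 160 [578.1 152.  160.6]
side 175 [579.5 153.2 175.1]
side 190 [579.9 152.5 190.3]
203.6475653345762
```

View pics/sc23c.png

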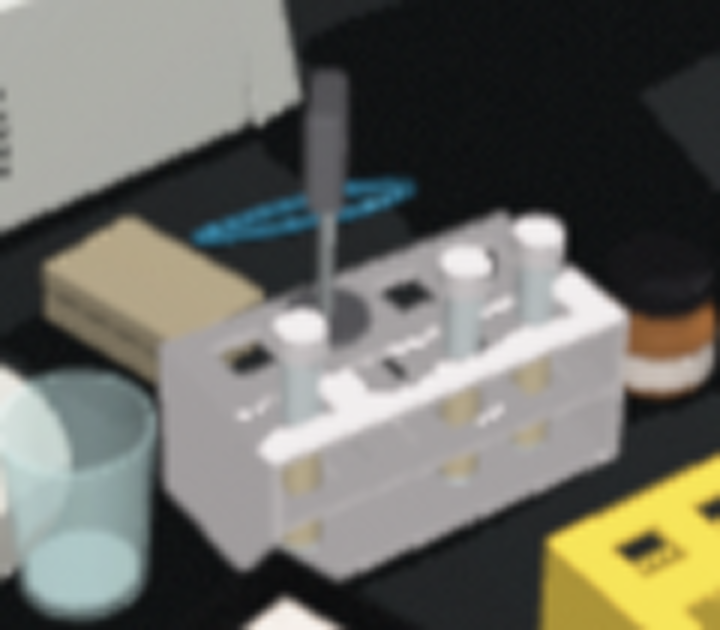

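View pics/s23c.png

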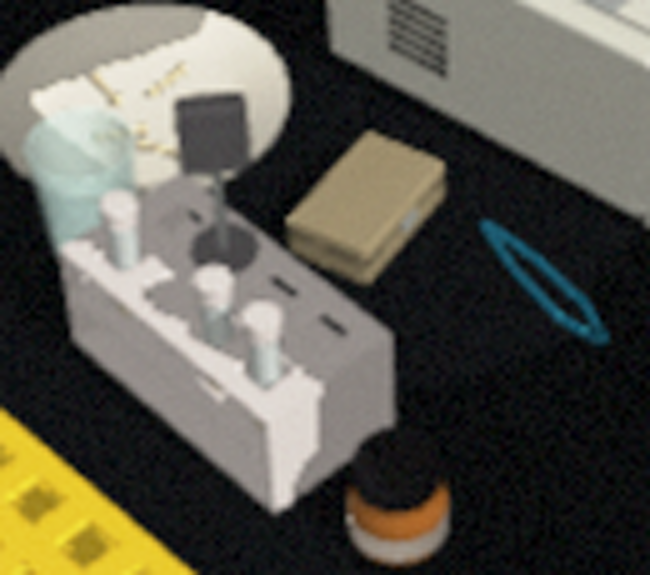

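The lid measures 80.3° (1.40 rad), the rod hangs upright with its top at about 200, the box lies flat, and the rest has not moved. One settling call, then I hand in.

```bash
python3 -m jog '[{"dx":0,"dy":0,"dz":-0.05,"wx":0,"wy":0,"wz":0},{"dx":0,"dy":0,"dz":-0.05,"wx":0,"wy":0,"wz":0},{"dx":0,"dy":0,"dz":-0.05,"wx":0,"wy":0,"wz":0}]'
python3 -c "
from bench import finish_job
print(finish_job())"
```

```text
time_s: 26.7
tcp_pos: [683.2, -217.4, 419.8]
tcp_rot: [0.741, 0.671, -0.0, -0.001]
contact_force: [0.2, 0.2, -0.0]
finger_gap: 0.33
the job is handed in; nothing more can be done
None
```

I handed the job in at 26.7 s with every step done in the order asked; no verdict came back.

- **Slide box:** I took the smaller box off the lid and set it flat on the bench, between the centrifuge and the rack.
- **Latch:** I pushed the release rod straight down through the slot, with under about 3 N measured. The lid sprang up to about 0.14 rad.
- **Rod:** It is back in the well it came from. The last pictures show it upright with its flange seated and its top about 200 mm above the bench.
- **Lid:** I swung it open by the handle to its stop. After letting go, the depth image gave 80.3°, which is 1.40 rad.

**Disagreement:** while I was feeling for the stop, the lid yielded to about 1.5 rad at about 16 N along the push (about 20 N in all). I backed off before letting go, and it sprang back to 1.40 rad.

At the end the gripper was clear of the lid and the contact force was about zero. In the last pictures the tubes, beaker, jar, forceps, plate, bottle and look-alikes were where they started.

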